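# Close the pump filter: slide the cover under its wing nut and screw it down

### The arm

A 6-joint arm with a two-finger parallel gripper is mounted at the origin on the work surface. World frame = base frame: x ahead of the robot, y to its left, z up, the work surface at z = 0. Lengths are in m, angles in rad, forces in N, time in s.
With the tool pointing down it reaches from about 0.425 to 0.95 m from the base axis. Payload 3.5 kg.
Tool frame: the origin (TCP) lies on the centre line of the jaws, within the pads' length; the fingertips stand ahead of it and the grasp point (between the pads) lies 11 mm behind it (tips_ahead is the z of the fingertips in the tool frame, in m); z points along the fingers, y is the direction in which the jaws open and shut (so a half turn about z gives the same grasp; the last joint's range is limited). The gripper opens to 85 mm and grips with 20 to 120 N. Pads are 22 mm wide; open, the fingers measure 114 mm over their backs; the gripper's body (76 mm by 85 mm) begins 54 mm behind the grasp point. The pads swing forward as they close: fully open they stand 13 mm farther back than shut.
Start: joints at [1.034, 0.286, 1.577, -0, 1.279, -0.15], TCP at [0.255, 0.625, 0.239] pointing down, gripper open.
Joint ranges: [-2.77, 2.77], [-0.9, 2.22], [0.21, 2.48], [-1.53, 4.67], [0.24, 2.81], [-2.84, 2.84]. Speed limits (rad/s): [2.79, 2.79, 3.14, 3.14, 3.14, 3.14].

### API

Orientations are given as a unit quaternion [x, y, z, w].
In Python, from plant import * gives the robot as it stands. The module is installed in compiled form; this text tells all that it offers.
- The arm moves only by the tool move_arm, never from a script. Its arguments are lists of equal length, an entry for each row: "linear": the shift along the world's x, y, z in m, a list of three; "twist": the turn, a rotation vector about the world's x, y, z in degrees, a list of three. A call has 1 to 20 rows; each row shifts and turns the pose as measured when the row begins; what a row does not reach is not made up. A row lasts 1/12 s, in which the tool goes at most 41.7 mm and 7.16 degrees, less where a joint would pass 70% of its speed; a pose out of reach is approached as far as the arm can. A call is refused whole if a number of a shift passes 0.0417 or a number of a turn 7.16, either way. A call with a gripper value outside its range is refused whole. "grip" is the opening, from 0 (shut) to 1 (fully open), set as the call begins (left out, the last holds). The fingers move at their own pace and stop on an object; "force" is the grip in N (left out, the last holds). Time passes only in rows, so rows that do not move let the fingers close. It gives the time, the measured TCP pose, the force and the opening at its end, in the units of the state.
- get_state(): the state, without advancing time (a new reading comes with each control period).
- read_camera(name): name is "scene" or "top"; returns a dict with "img" (400x640x3 uint8, blue, green, red), "depth" (400x640 float32, m along the optical axis (not along the pixel's ray), 0 where there is no reading), "fx", "fy", "cx", "cy" (pixels), "rvec" (rotation vector, rad) and "tvec" (3), from world to camera coordinates, as OpenCV has them. Camera axes: x right, y down, z forward; pixel columns grow to the right and rows downward; lengths in m; the calibration is good to about 2 mm. A picture is of the moment at which its call begins.
- sign_off(): hands the job in, once; it reports no verdict.
The state is a dict: "time": time; "qpos": joint angles; "dq": joint speeds; "joint_efforts": joint torques, N m; "eef_pos": TCP position; "tcp_rot": TCP orientation; "contact_force": force on the tool from outside, world axes, zero at the start; "wrist_torque": the same for the moment, N m; "opening": opening from 0.0 (shut) to 1.0 (fully open).
Only numpy, scipy, OpenCV 4.12 (cv2) and the standard library are available. Lean on these libraries where they do the work, as an engineer would, in place of code of your own. Each camera call takes 0.05 s, during which the arm holds its last target.

### The job

Close the vacuum pump's inlet filter housing: take the yellow slotted cover lying on the bench, slide it along the housing's guides under the raised wing nut, slot round the stud, until it lies flat and fully home against the end stop. Then spin the wing nut down (clockwise) until it is snug on the cover. Leave the other things on the bench where they are.

Things in the scene. Friction and masses are not known exactly. Their poses are not given: they have to be found in the camera images.
- housing_rim (a point): Point on the stud axis at the rim (55 mm above the bench) of the blue filter housing, fixed, 160 x 137 mm, open on top, black-capped filter inside. z is up; x points from the loading end (robot's side) to the end stop, the way the cover slides in. Steel guides, 8 mm above the rim, run along both sides, inner faces at y = +-58.5 mm from x = -25 to +80 mm.
- apron (a point): Point at x = -118 mm from housing_rim, same axes, on the apron: a fixed plate level with the rim that carries on from the box (x = -80) to x = -155 mm, where the cover can be set down. Along it the guides flare outwards, from y = +-58.5 mm at x = -25 to +-70 mm at x = -154 mm.
- end_stop (a point): Middle of the near face of the fixed end stop, a steel strip across the housing 75.5 mm beyond the stud axis, rising 10 mm above the rim; this point is at rim height, same axes as housing_rim.
- stud_top (a point): Top of the fixed steel stud, 10 mm thick, on the housing's axis, 45 mm above the rim.
- cover_handle (a point): Centre of the cover's grip, a black upright block 14 mm (x) x 36 mm (y) x 36 mm high on the plate near one end; this point is 23 mm above the cover's underside. The cover is a loose yellow metal plate, 160 (x) x 110 (y) x 5 mm, about 0.22 kg, flat on the bench at the start. Axes: z up, x from the grip towards the slotted end.
- cover_eye (a point): Point on the level of the cover's top face, 70 mm in +x from the grip, 75 mm from the slotted edge, same axes. A 19 mm wide slot runs from the +x edge along the middle, past this point, to 9.5 mm behind it. With the cover home this point is on the stud axis within about 4 mm, 5 mm above housing_rim, and the cover's x lies along the housing's x.
- cover: The cover itself: its origin is 5 mm below cover_eye, on the underside; same axes.
- wing_nut: Wing nut on the stud, origin on the stud axis at its underside, z up: steel foot disc 32 mm across, 4 mm thick; red hub 18 mm across, 18 mm high; two upright red wings, 6 mm thick, along its +x and -x out to 32 mm from the axis, from 5 to 28 mm above the underside. It starts 12 to 16 mm above the rim, so the cover passes below. It cannot come off.
- nut_foot (a point): Centre of the wing nut's underside, same axes as wing_nut. The nut only turns, sinking 8 mm for each clockwise turn (from above). It turns freely (about 1 N on a wing), stays where it is left and can be spun by pushing a wing round with a fingertip; it stops when its foot presses on the cover.
- nut_turn (a joint): Turn of the wing nut, rad, growing clockwise from above; at 0 its underside is 14 mm above the rim (9 mm above a seated cover), and it sinks 1.273 mm per rad, so it meets a seated cover at about 7.1 rad. Starts between -1.2 and 1.2.
- flask_mid (a point): Stoppered conical glass flask, 86 mm across the foot, 153 mm tall; point half-way up. To be left alone.
- oil_mid (a point): White pump-oil bottle with a yellow band, 64 mm across, 170 mm tall; point half-way up. To be left alone.
- spare_mid (a point): Spare filter cartridge with orange ends, 66 mm across, 58 mm tall; its centre. To be left alone.
- jar_mid (a point): Small amber jar with a steel cap, 52 mm across, 60 mm tall; point half-way up. To be left alone.
- fitting_mid (a point): Small upright brass hose fitting, 26 mm across, 40 mm tall; point half-way up. To be left alone.
- wrench: Steel wrench lying flat on the bench. To be left alone.
- driver: Screwdriver lying on the bench. To be left alone.
Mind the look-alikes: they are no part of the job. There is more than one size of the cover; the job needs the smaller.

How it is judged:
On the way, in this order (a step that is already met when the one before it is completed fails the run):
1. the cover lies flat on the rim, fully home under the wing nut (x of cover_eye in the frame of housing_rim between -0.005 and 0.005 m and y of cover_eye in the frame of housing_rim between -0.006 and 0.006 m and z of cover_eye in the frame of housing_rim between 0.003 and 0.0065 m and angle between cover_eye's own z axis and vertical below 0.03 rad), for 0.2 s.
2. the wing nut is spun down until it presses on the seated cover (all of step 1 and z of nut_foot in the frame of cover_eye below 0.0004 m and contact force between wing_nut and cover above 2 N), for 0.2 s.
At the end, for the whole second after the job is handed in: The cover lies flat on the rim (within 0.03 rad), its eye within 5 mm of the stud axis lengthwise and 6 mm sideways, and the wing nut is snug on it: no more than 0.4 mm of gap and pressing with more than 2 N (all of step 2); the robot touches nothing.
It fails at once if one of the bystanders is moved more than 40 mm (distance of any of flask_mid, oil_mid, spare_mid, jar_mid, fitting_mid, wrench, driver from where it was at the start of the episode above 0.04 m).
It also fails if it takes over 59 s, if anything falls off the work surface, if the arm or the gripper's body presses on something with over 40 N, if the wrist force passes 120 N, or if a joint passes its speed limit or range.

## Working session

There is one attempt and no reset: what is moved stays moved. The work goes in short steps, Python scripts to look and compute and a tool call to move; the robot and the scene stay as the last step left them, time stands still between calls to the robot, and variables do not carry over. Pictures are saved under pics/ and viewed, and the job is handed in when it is done.

Besides the shell and the picture viewer there is one more tool, called after "Call:" as name(argument=value, ...) on one line, values as JSON. move_arm: Moves the arm, as the interface text tells. Its arguments: {"type":"object","properties":{"linear":{"type":"array","items":{"type":"array","items":{"type":"number"}}},"twist":{"type":"array","items":{"type":"array","items":{"type":"number"}}},"grip":{"type":"number"},"force":{"type":"number"}},"required":["linear","twist"]}

```bash
mkdir -p pics; cat > h.py <<'E'
from plant import *
import numpy as np, cv2
def cam(n,save=None):
    c=read_camera(n)
    R,_=cv2.Rodrigues(np.array(c["rvec"],float)); c["R"]=R; c["t"]=np.array(c["tvec"],float).reshape(3)
    if save: cv2.imwrite("pics/"+save,c["img"])
    return c
def onplane(c,u,v,z):
    d=c["R"].T@np.array([(u-c["cx"])/c["fx"],(v-c["cy"])/c["fy"],1.]); o=-c["R"].T@c["t"]
    return o+d*(z-o[2])/d[2]
def cloud(c):
    v,u=np.mgrid[:400,:640]; d=c["depth"]
    P=np.stack([(u-c["cx"])/c["fx"]*d,(v-c["cy"])/c["fy"]*d,d],-1)
    return (P-c["t"])@c["R"]
def proj(c,p):
    q=c["R"]@np.array(p)+c["t"]; return c["fx"]*q[0]/q[2]+c["cx"],c["fy"]*q[1]/q[2]+c["cy"]
E
python3 - <<'E'
from h import *
for n in("scene","top"):
    c=cam(n,n+"0.png"); print(n,-c["R"].T@c["t"],c["fx"],c["R"][2])
s=get_state();print(s)
E
```

```text
scene [ 1.02035862 -0.72595448  1.05399668] 498.78372894994055 [-0.37516901  0.56236027 -0.73688475]
top [ 0.25777879 -0.01535162  1.25454628] 457.9045237614748 [ 0.20448895  0.01506442 -0.97875295]
{'time': 0.1, 'qpos': array([ 1.03401234e+00,  2.87147977e-01,  1.57803190e+00,  4.59408247e-06,
        1.27861355e+00, -1.49998897e-01]), 'dq': array([ 0.0003361 , -0.00202972, -0.00374839, -0.00139981,  0.00081058,
        0.00044962]), 'joint_efforts': array([-2.23121679e-04, -4.07295477e+01, -2.93700296e+01, -1.89643015e-04,
        3.36552446e-03, -1.14796514e-06]), 'eef_pos': array([0.25428964, 0.62464311, 0.23803751]), 'tcp_rot': array([ 1.92189828e-01,  9.81357152e-01, -1.03540377e-03, -3.72551457e-04]), 'contact_force': array([-0.52800833, -0.30907018,  0.51910922]), 'wrist_torque': array([ 0.00862794,  0.01871223, -0.01972051]), 'opening': 1.0008845090760086}
```

View pics/scene0.png

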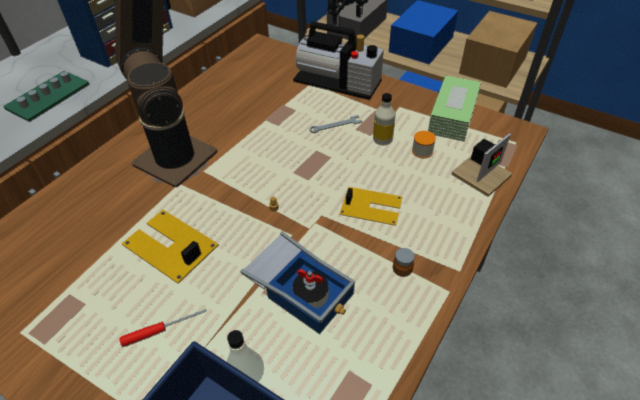

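View pics/top0.png

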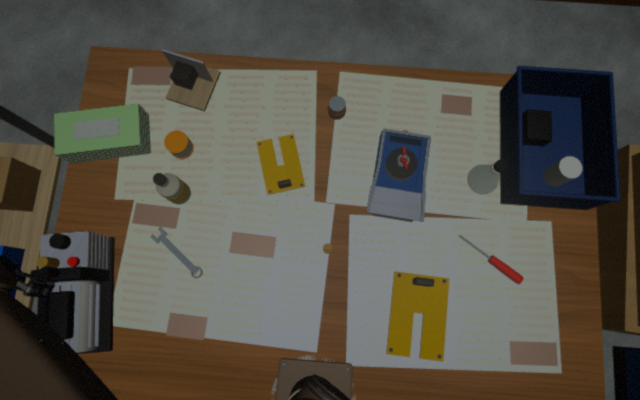

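The candidates are two yellow covers. In the top view they are at (281,164) and (418,316), and in the scene view at (371,206) and (170,245). I'll measure both.

```bash
python3 - <<'E'
from h import *
for n in ("top","scene"):
    c=cam(n); hsv=cv2.cvtColor(c["img"],cv2.COLOR_BGR2HSV)
    m=cv2.inRange(hsv,(18,170,80),(32,255,255))
    cs,_=cv2.findContours(m,cv2.RETR_EXTERNAL,cv2.CHAIN_APPROX_NONE)
    for k in cs:
        if cv2.contourArea(k)<600: continue
        W=np.array([onplane(c,u,v,.005)[:2] for u,v in k[:,0]],np.float32)
        r=cv2.minAreaRect(W); print(n,cv2.boundingRect(k),r)
        # handle: dark pixels inside the box
        x,y,w,h=cv2.boundingRect(k)
        P=cloud(c)[y:y+h,x:x+w]; 
        dk=(hsv[y:y+h,x:x+w,2]<60)&(P[...,2]>.012)&(P[...,2]<.06)
        print(" handle med",np.median(P[dk],0),P[dk].max(0),P[dk].min(0),dk.sum(), 'plate z',np.median(P[m[y:y+h,x:x+w]>0][:,2]))
c=cam("top")
cv2.imwrite("pics/crop1.png",np.hstack([cv2.resize(c["img"][120:210,240:320],(400,450),interpolation=3),cv2.resize(c["img"][120:225,360:440],(343,450),interpolation=3)]))
c=cam("scene")
cv2.imwrite("pics/crop2.png",cv2.resize(c["img"][180:330,230:420],(760,600),interpolation=3))
E
```

```text
top (387, 272, 62, 89) ((0.23140665888786316, -0.2619372606277466), (0.14502419531345367, 0.21199949085712433), 86.8211669921875)
 handle med [ 0.31820409 -0.26299958  0.05421809] [ 0.32747119 -0.24157911  0.05969643] [ 0.30951838 -0.28946001  0.02215687] 139 plate z 0.0063410086148289494
top (257, 135, 47, 59) ((0.6218576431274414, 0.14090672135353088), (0.1556166112422943, 0.1055869609117508), 17.0012264251709)
 handle med [0.55628034 0.1210761  0.03844925] [0.56616926 0.13755048 0.04609251] [0.54833185 0.10479159 0.0150453 ] 77 plate z 0.004704042835788388
scene (122, 210, 96, 72) ((0.2296341359615326, -0.26153647899627686), (0.14732497930526733, 0.21566560864448547), 86.93818664550781)
 handle med [ 0.32555881 -0.270788    0.04466804] [ 0.3306741  -0.24637285  0.05914965] [ 0.30888536 -0.29204924  0.01455852] 267 plate z 0.006982204122860432
scene (340, 187, 62, 38) ((0.6201909780502319, 0.14112654328346252), (0.1558394730091095, 0.10808037221431732), 16.784204483032227)
 handle med [0.56206184 0.10858574 0.03745782] [0.5706275  0.13511787 0.04623186] [0.55166423 0.102994   0.01202857] 67 plate z 0.005180314937635086
```

```bash
ls pics
```

```text
crop1.png
crop2.png
scene0.png
top0.png
```

View pics/crop1.png

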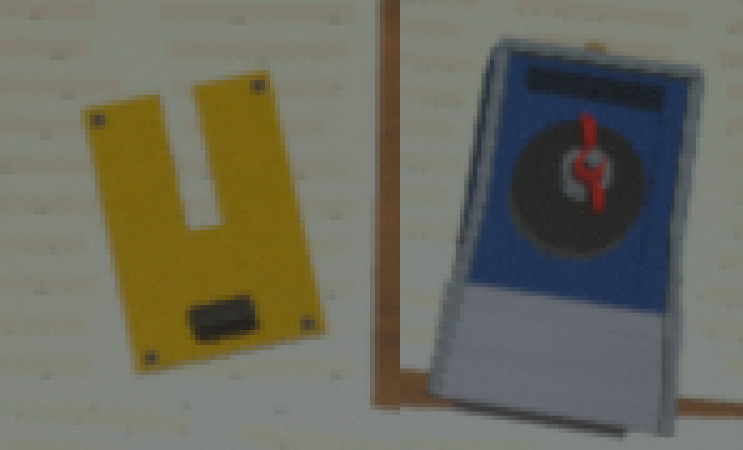

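View pics/crop2.png

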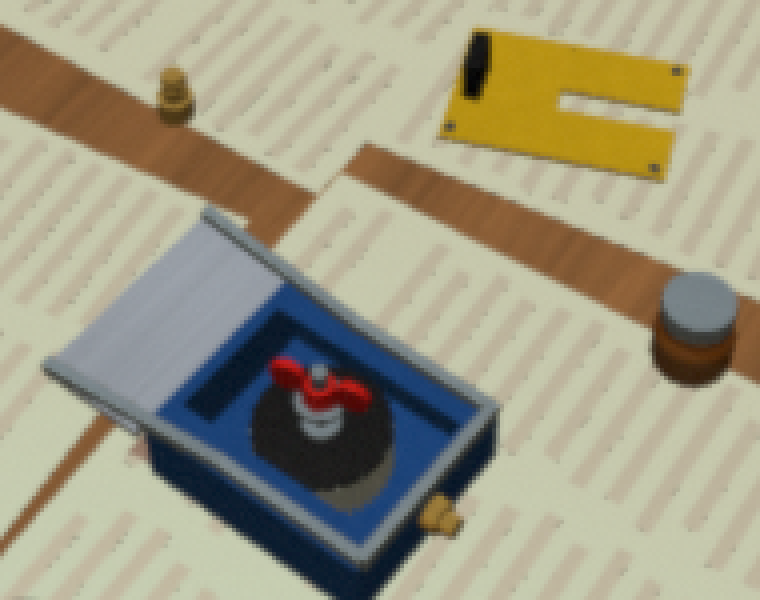

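In the top view, (281,164) measures about 156 x 107 mm with the grip top at about 41 mm. That fits the 160 x 110 cover. The one at (418,316) is about 212 x 145 mm, which is the larger decoy. The enlarged crop confirms the small one: slot away from the grip, heading about 17°. Next is the housing, with its wing nut at (403,158) in the top view.

```bash
python3 - <<'E'
from h import *
ct=cam("top"); cs=cam("scene")
for n,c,bb in(("top",ct,(360,120,80,110)),("scene",cs,(235,225,130,110))):
    P=cloud(c); x,y,w,h=bb; Q=P[y:y+h,x:x+w].reshape(-1,3); 
    hs=cv2.cvtColor(c["img"],cv2.COLOR_BGR2HSV)[y:y+h,x:x+w].reshape(-1,3)
    k=(Q[:,2]>.047)&(Q[:,2]<.072)
    S=Q[k][:,:2].astype(np.float32); r=cv2.minAreaRect(S); print(n,k.sum(),r,cv2.boxPoints(r).round(4).tolist())
    red=((hs[:,0]<8)|(hs[:,0]>172))&(hs[:,1]>140)&(hs[:,2]>70)
    print(' red',red.sum(),Q[red].min(0),Q[red].max(0),np.median(Q[red],0))
    # slices
    c0=np.array(r[0]); bp=cv2.boxPoints(r); e=[bp[1]-bp[0],bp[2]-bp[1]]; a=max(e,key=np.linalg.norm); a=a/np.linalg.norm(a); a=a if a[0]>0 else -a
    b=np.array([-a[1],a[0]]); L=(S-c0)@a; M=(S-c0)@b
    for s in np.arange(-.12,.125,.015):
        q=abs(L-s)<.004
        if q.sum()>3: print('  %.3f %.4f %.4f mid %.4f'%(s,M[q].min(),M[q].max(),(M[q].min()+M[q].max())/2))
E
```

```text
top 3121 ((0.6016623377799988, -0.19107982516288757), (0.15275375545024872, 0.2394927442073822), 84.66961669921875) [[0.47530001401901245, -0.25600001215934753], [0.7138000130653381, -0.2782999873161316], [0.7279999852180481, -0.12620000541210175], [0.4894999861717224, -0.1039000004529953]]
 red 59 [ 0.60654882 -0.21195833  0.01255108] [ 0.69342998 -0.18796756  0.09836599] [ 0.63183392 -0.19532071  0.09152614]
  -0.120 -0.0764 0.0759 mid -0.0002
  -0.105 -0.0760 0.0761 mid 0.0001
  -0.090 -0.0737 0.0752 mid 0.0008
  -0.075 -0.0741 0.0754 mid 0.0006
  -0.060 -0.0763 0.0753 mid -0.0005
  -0.045 -0.0749 0.0746 mid -0.0002
  -0.030 -0.0688 0.0692 mid 0.0002
  -0.015 -0.0704 0.0665 mid -0.0019
  0.000 -0.0682 0.0674 mid -0.0004
  0.015 -0.0662 0.0674 mid 0.0006
  0.030 -0.0671 0.0665 mid -0.0003
  0.045 -0.0699 0.0661 mid -0.0019
  0.060 -0.0660 0.0672 mid 0.0006
  0.075 -0.0670 0.0674 mid 0.0002
  0.090 -0.0692 0.0673 mid -0.0010
  0.105 -0.0663 0.0663 mid -0.0000
  0.120 -0.0642 0.0630 mid -0.0006
scene 3501 ((0.6004941463470459, -0.19331708550453186), (0.15442313253879547, 0.2416332364
[... 226 characters left out ...]
5 -0.72595448  0.0437335 ] [ 1.02035862 -0.15829849  1.05399668] [ 0.63968246 -0.19775653  0.08773444]
  -0.120 -0.0754 0.0772 mid 0.0009
  -0.105 -0.0765 0.0752 mid -0.0007
  -0.090 -0.0754 0.0750 mid -0.0002
  -0.075 -0.0772 0.0745 mid -0.0013
  -0.060 -0.0748 0.0733 mid -0.0007
  -0.045 -0.0756 0.0772 mid 0.0008
  -0.030 -0.0699 0.0701 mid 0.0001
  -0.015 -0.0689 0.0695 mid 0.0003
  0.000 -0.0679 0.0674 mid -0.0002
  0.015 -0.0680 0.0684 mid 0.0002
  0.030 -0.0687 0.0671 mid -0.0008
  0.045 -0.0688 0.0676 mid -0.0006
  0.060 -0.0683 0.0670 mid -0.0006
  0.075 -0.0684 0.0674 mid -0.0005
  0.090 -0.0686 0.0663 mid -0.0011
  0.105 -0.0686 0.0669 mid -0.0008
  0.120 -0.0691 0.0636 mid -0.0027
```

```bash
python3 - <<'E'
import plant; print([x for x in dir(plant) if not x.startswith('__')]); print(getattr(plant,'tips_ahead',None)); print(plant.get_state().keys())
from h import *
c=cam("top"); P=cloud(c)
for n,u,v in(("oil",170,185),("spare",176,143),("fit",327,248),("jar",337,107),("flask",484,178)):
    Q=P[v-8:v+8,u-8:u+8].reshape(-1,3); print(n,np.median(Q[Q[:,2]>.02],0),Q[:,2].max())
E
```

```text
['Unreachable', 'get_state', 'read_camera', 'sign_off', 'tips_ahead']
0.008
dict_keys(['time', 'qpos', 'dq', 'joint_efforts', 'eef_pos', 'tcp_rot', 'contact_force', 'wrist_torque', 'opening'])
oil [0.50897661 0.40128084 0.12280599] 1.2545462844782538
spare [0.64510931 0.42679789 0.05762561] 1.2545462844782538
fit [ 0.38864151 -0.00904863  0.0380858 ] 1.2545462844782538
jar [ 0.78229883 -0.00691694  0.0586559 ] 1.2545462844782538
flask [ 0.60164462 -0.41151895  0.06786884] 0.12255640797538093
```

Call:
move_arm(linear=[[0.0178, -0.0296, 0], [0.0178, -0.0296, 0], [0.0178, -0.0296, 0], [0.0178, -0.0296, 0], [0.0178, -0.0296, 0], [0.0178, -0.0296, 0], [0.0178, -0.0296, 0], [0.0178, -0.0296, 0], [0.0178, -0.0296, 0], [0.0178, -0.0296, 0], [0.0178, -0.0296, 0], [0.0178, -0.0296, 0], [0.0178, -0.0296, -0.015], [0.0178, -0.0296, -0.015], [0.0178, -0.0296, -0.015], [0.0178, -0.0296, -0.015], [0.0178, -0.0296, -0.015]], twist=[[0, 0, -3], [0, 0, -3], [0, 0, -3], [0, 0, -3], [0, 0, -3], [0, 0, -3], [0, 0, -3], [0, 0, -3], [0, 0, -3], [0, 0, -3], [0, 0, -3], [0, 0, -3], [0, 0, -3], [0, 0, -3], [0, 0, -3], [0, 0, -3], [0, 0, -3]], grip=1)

```text
time: 1.87
eef_pos: [0.5661, 0.1036, 0.1712]
tcp_rot: [0.608, 0.794, 0.009, 0.008]
contact_force: [0.5, -1.0, 1.0]
opening: 1.001
```

Call:
move_arm(linear=[[0, 0, 0], [0, 0, 0]], twist=[[0, 0, 0], [0, 0, 0]])

```text
time: 2.03
eef_pos: [0.5672, 0.0973, 0.1675]
tcp_rot: [0.612, 0.791, 0.006, 0.007]
contact_force: [0.3, -0.2, -0.0]
opening: 1.0
```

```bash
cat >> h.py <<'E'
from scipy.spatial.transform import Rotation as Ro
def st():
    s=get_state(); R=Ro.from_quat(s["tcp_rot"]).as_matrix()
    print("t %.2f"%s["time"],"pos",s["eef_pos"].round(4),"yang %.2f"%np.degrees(np.arctan2(R[1,1],R[0,1])),"z",R[:,2].round(4),"q6 %.2f"%s["qpos"][5],"F",s["contact_force"].round(1),"T",s["wrist_torque"].round(2),"op %.3f"%s["opening"])
    # twist that points the tool down
    print(" level twist deg",np.degrees(np.cross(R[:,2],[0,0,-1])).round(2))
    return s
E
python3 - <<'E'
from h import *
st()
c=cam("scene","s1.png"); c=cam("top","t1.png")
E
```

```text
t 2.03 pos [0.5672 0.0973 0.1675] yang 14.52 z [ 0.0191  0.0015 -0.9998] q6 -0.26 F [ 0.3 -0.2 -0. ] T [ 0.   -0.03 -0.  ] op 1.000
 level twist deg [-0.08  1.09  0.  ]
```

View pics/s1.png

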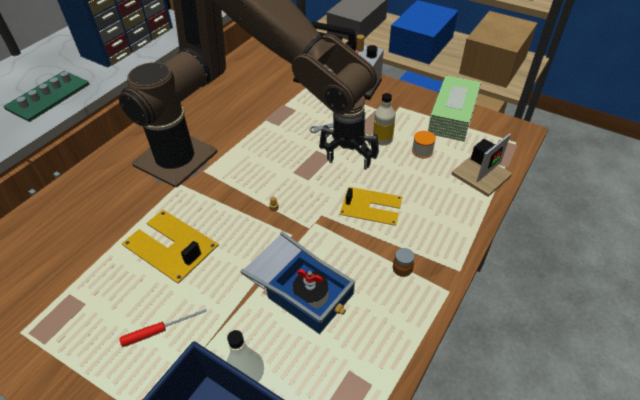

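Call:
move_arm(linear=[[-0.0045, 0.012, -0.015], [-0.0045, 0.012, -0.03], [0, 0, -0.03], [0, 0, -0.025], [0, 0, 0], [0, 0, 0]], twist=[[0, 0.5, 1.25], [0, 0.5, 1.25], [0, 0, 0], [0, 0, 0], [0, 0, 0], [0, 0, 0]])

```text
time: 2.63
eef_pos: [0.5549, 0.1348, 0.0681]
tcp_rot: [0.586, 0.81, 0.005, 0.003]
contact_force: [1.7, 0.3, 0.2]
opening: 0.999
```

```bash
python3 - <<'E'
from h import *
st()
c=cam("scene"); print(proj(c,get_state()["eef_pos"])); cv2.imwrite("pics/s2.png",cv2.resize(c["img"][110:240,280:450],(785,600),interpolation=3))
E
```

```text
t 2.63 pos [0.5549 0.1348 0.0681] yang 18.25 z [ 0.0102  0.0049 -0.9999] q6 -0.26 F [1.7 0.3 0.2] T [ 0.02 -0.03  0.04] op 0.999
 level twist deg [-0.28  0.59  0.  ]
(np.float64(350.201898378034), np.float64(181.84592549106068))
```

View pics/s2.png

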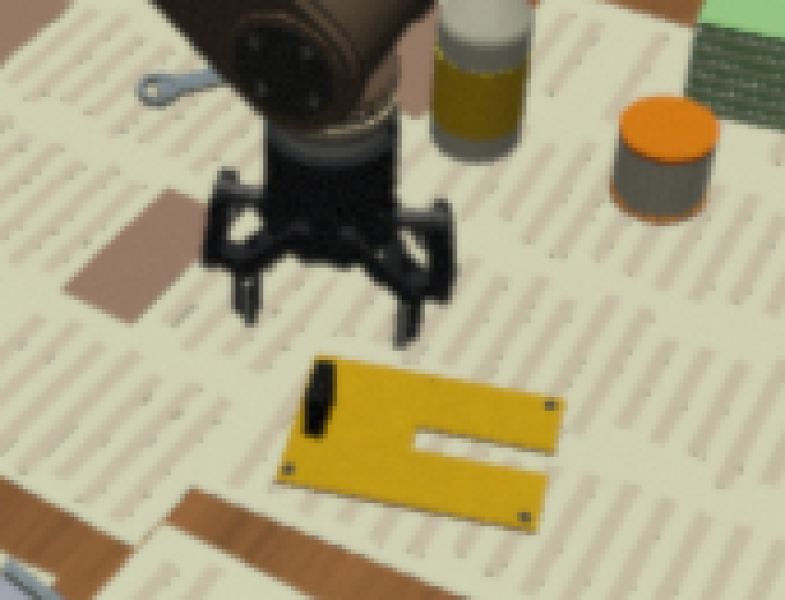

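Call:
move_arm(linear=[[0.001, -0.004, 0], [0.001, -0.004, 0], [0, -0.002, 0], [0, 0, 0], [0, 0, 0]], twist=[[-0.2, 0.3, -0.6], [0, 0.2, -0.5], [0, 0, 0], [0, 0, 0], [0, 0, 0]])

```text
time: 3.1
eef_pos: [0.5603, 0.1255, 0.075]
tcp_rot: [0.593, 0.805, 0.004, 0.004]
contact_force: [-0.0, 0.5, 0.6]
opening: 1.003
```

```bash
python3 - <<'E'
from h import *
st()
E
```

```text
t 3.10 pos [0.5603 0.1255 0.075 ] yang 17.19 z [ 0.0111  0.0016 -0.9999] q6 -0.26 F [-0.   0.5  0.6] T [0.04 0.07 0.02] op 1.003
 level twist deg [-0.09  0.64  0.  ]
```

Call:
move_arm(linear=[[-0.001, -0.002, -0.01], [0, -0.001, -0.015], [0, 0, -0.012], [0, 0, -0.006], [0, 0, 0], [0, 0, 0]], twist=[[0, 0.3, 0], [0, 0.2, 0], [0, 0.1, 0], [0, 0, 0], [0, 0, 0], [0, 0, 0]])

```text
time: 3.6
eef_pos: [0.5592, 0.1212, 0.0275]
tcp_rot: [0.594, 0.804, 0.001, -0.001]
contact_force: [-0.2, 0.4, 0.4]
opening: 0.996
```

```bash
python3 - <<'E'
from h import *
st()
E
```

```text
t 3.60 pos [0.5592 0.1212 0.0275] yang 17.09 z [-2.0e-04  1.7e-03 -1.0e+00] q6 -0.26 F [-0.2  0.4  0.4] T [ 0.03 -0.08  0.02] op 0.996
 level twist deg [-0.1  -0.01 -0.  ]
```

Call:
move_arm(linear=[[0, 0, -0.003], [0, 0, -0.003], [0, 0, -0.001], [0, 0, 0], [0, 0, 0]], twist=[[0, 0, 0], [0, 0, 0], [0, 0, 0], [0, 0, 0], [0, 0, 0]])

```text
time: 4.02
eef_pos: [0.559, 0.1214, 0.0193]
tcp_rot: [0.594, 0.804, 0.0, -0.001]
contact_force: [0.1, -0.6, 0.1]
opening: 1.003
```

```bash
python3 - <<'E'
from h import *
st()
c=cam("scene"); cv2.imwrite("pics/s3.png",cv2.resize(c["img"][110:240,280:450],(785,600),interpolation=3))
E
```

```text
t 4.02 pos [0.559  0.1214 0.0193] yang 17.11 z [-0.0011  0.0017 -1.    ] q6 -0.26 F [ 0.1 -0.6  0.1] T [ 0.03  0.03 -0.05] op 1.003
 level twist deg [-0.1  -0.06 -0.  ]
```

View pics/s3.png

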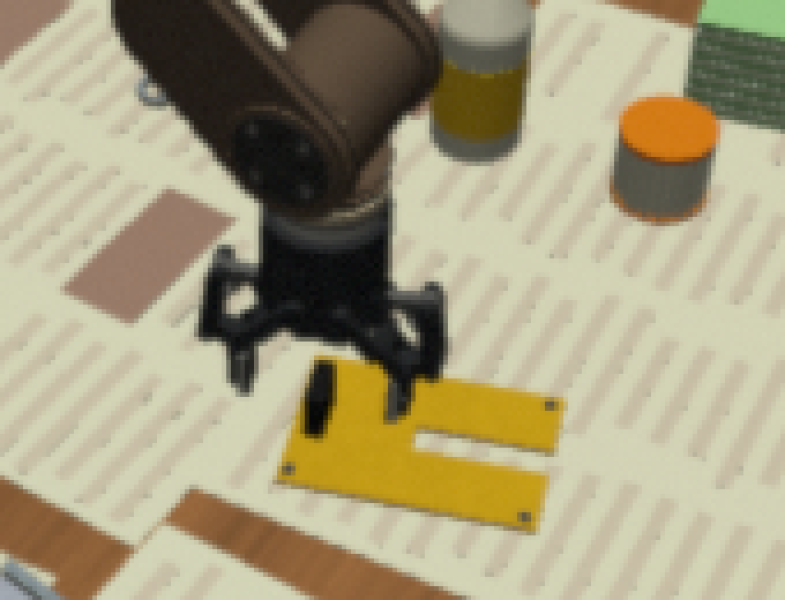

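Call:
move_arm(linear=[[0, 0, 0], [0, 0, 0], [0, 0, 0], [0, 0, 0], [0, 0, 0], [0, 0, 0], [0, 0, 0], [0, 0, 0]], twist=[[0, 0, 0], [0, 0, 0], [0, 0, 0], [0, 0, 0], [0, 0, 0], [0, 0, 0], [0, 0, 0], [0, 0, 0]], grip=0, force=80)

```text
time: 4.73
eef_pos: [0.5598, 0.1215, 0.021]
tcp_rot: [0.594, 0.804, 0.001, -0.0]
contact_force: [-0.4, -1.5, -0.2]
opening: 0.148
```

```bash
python3 - <<'E'
from h import *
st()
E
```

```text
t 4.73 pos [0.5598 0.1215 0.021 ] yang 17.12 z [ 9.0e-04  1.6e-03 -1.0e+00] q6 -0.26 F [-0.4 -1.5 -0.2] T [-0.03  0.05  0.08] op 0.148
 level twist deg [-0.09  0.05  0.  ]
```

Call:
move_arm(linear=[[0, 0, 0.01], [0, 0, 0.02], [0, 0, 0.025], [0, 0, 0.025], [0, 0, 0.02], [0, 0, 0.015], [0, 0, 0]], twist=[[0, 0, 0], [0, 0, 0], [0, 0, 0], [0, 0, 0], [0, 0, 0], [0, 0, 0], [0, 0, 0]])

```text
time: 5.32
eef_pos: [0.5516, 0.1211, 0.1364]
tcp_rot: [0.594, 0.805, -0.005, -0.007]
contact_force: [1.1, -0.0, -2.2]
opening: 0.15
```

```bash
python3 - <<'E'
from h import *
st()
c=cam("scene"); cv2.imwrite("pics/s4.png",cv2.resize(c["img"][60:220,270:460],(712,600),interpolation=3))
E
```

```text
t 5.32 pos [0.5516 0.1211 0.1364] yang 17.14 z [-1.760e-02  5.000e-04 -9.998e-01] q6 -0.26 F [ 1.1 -0.  -2.2] T [-0.07  0.04 -0.  ] op 0.150
 level twist deg [-0.03 -1.01 -0.  ]
```

View pics/s4.png

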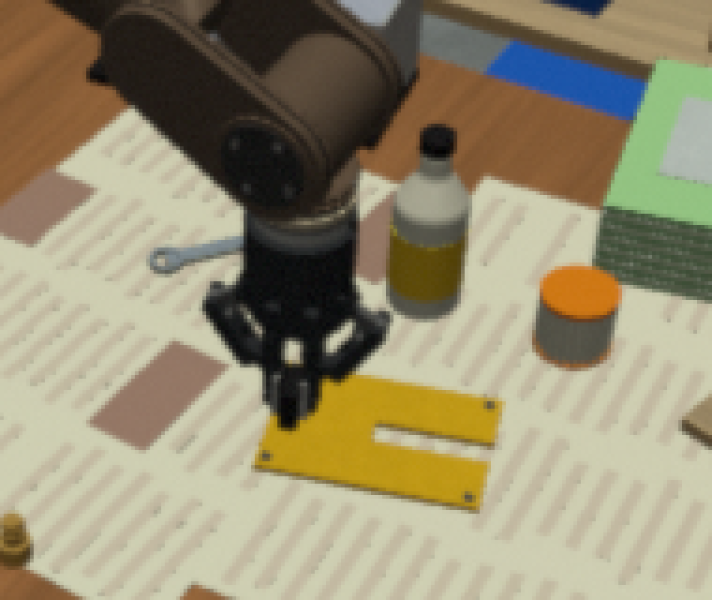

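Call:
move_arm(linear=[[-0.003, -0.012, 0.004], [-0.006, -0.023, 0.003], [-0.0065, -0.0235, 0.002], [-0.0065, -0.0235, 0], [-0.0065, -0.0235, 0], [-0.0065, -0.0235, 0], [-0.0065, -0.0235, 0], [-0.0065, -0.0235, 0], [-0.0065, -0.0235, 0], [-0.0065, -0.0235, 0], [-0.0065, -0.0235, 0], [-0.006, -0.02, 0], [-0.004, -0.014, 0], [-0.002, -0.006, 0], [0, 0, 0], [0, 0, 0]], twist=[[0, -0.3, -0.8], [0, -0.3, -1.7], [0, -0.3, -1.8], [0, 0, -1.8], [0, 0, -1.8], [0, 0, -1.8], [0, 0, -1.8], [0, 0, -1.8], [0, 0, -1.8], [0, 0, -1.8], [0, 0, -1.8], [0, 0, -1.5], [0, 0, -1], [0, 0, -0.5], [0, 0, 0], [0, 0, 0]])

```text
time: 6.7
eef_pos: [0.4437, -0.1784, 0.1196]
tcp_rot: [0.743, 0.669, -0.01, -0.023]
contact_force: [0.2, 0.5, -1.8]
opening: 0.145
```

```bash
python3 - <<'E'
from h import *
st()
c=cam("scene"); cv2.imwrite("pics/s5.png",cv2.resize(c["img"][120:340,150:410],(709,600),interpolation=3))
c=cam("top"); cv2.imwrite("pics/t5.png",cv2.resize(c["img"][110:280,330:470],(494,600),interpolation=3))
E
```

```text
t 6.70 pos [ 0.4437 -0.1784  0.1196] yang -5.97 z [-0.0458  0.0199 -0.9987] q6 -0.48 F [ 0.2  0.5 -1.8] T [-0.03  0.14  0.  ] op 0.145
 level twist deg [-1.14 -2.63 -0.  ]
```

View pics/s5.png

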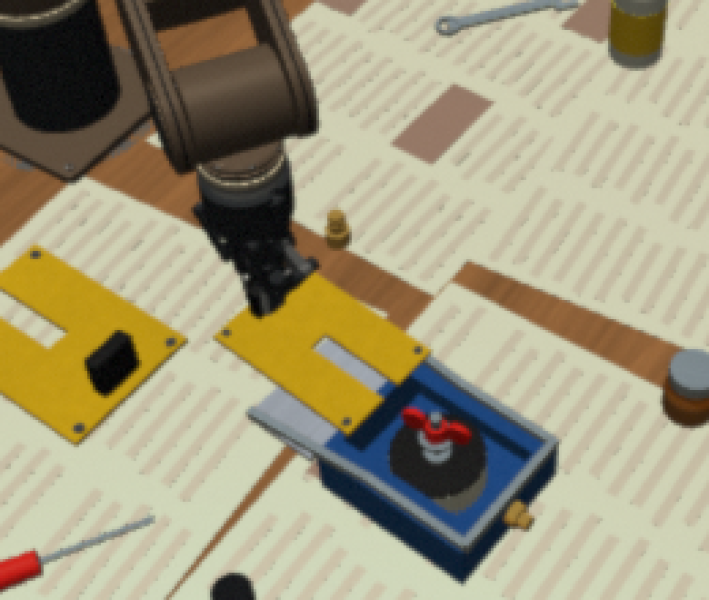

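View pics/t5.png

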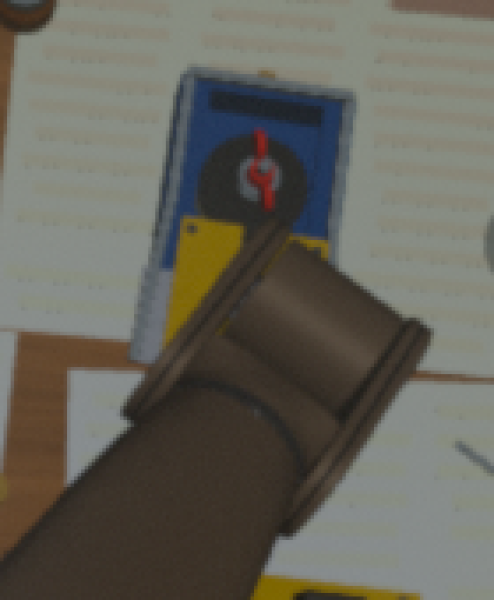

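Call:
move_arm(linear=[[0.006, 0, 0], [0.009, 0, 0], [0.007, 0, 0], [0.002, 0, 0], [0, 0, 0], [0, 0, 0]], twist=[[-0.4, -0.8, 0.2], [-0.4, -0.8, 0.2], [-0.2, -0.6, 0], [0, -0.3, 0], [0, 0, 0], [0, 0, 0]])

```text
time: 7.3
eef_pos: [0.4723, -0.1741, 0.1199]
tcp_rot: [0.738, 0.675, 0.002, 0.001]
contact_force: [0.5, -0.7, -3.3]
opening: 0.145
```

```bash
python3 - <<'E'
from h import *
st()
E
```

```text
t 7.30 pos [ 0.4723 -0.1741  0.1199] yang -5.07 z [ 3.5e-03  7.0e-04 -1.0e+00] q6 -0.47 F [ 0.5 -0.7 -3.3] T [0.01 0.22 0.01] op 0.145
 level twist deg [-0.04  0.2   0.  ]
```

```bash
cat >> h.py <<'E'
H0=np.array([.6385,-.196]); HA=np.radians(-5.4)
U=np.array([np.cos(HA),np.sin(HA)]); V=np.array([-U[1],U[0]])
def toH(p): p=np.array(p)[...,:2]-H0; return np.stack([p@U,p@V],-1)
def coverpose(bb=(200,200,200,140),c=None):
    c=c or cam("scene"); x,y,w,h=bb
    hsv=cv2.cvtColor(c["img"],cv2.COLOR_BGR2HSV); m=cv2.inRange(hsv,(18,170,80),(32,255,255))
    mm=np.zeros_like(m); mm[y:y+h,x:x+w]=m[y:y+h,x:x+w]
    cs,_=cv2.findContours(mm,cv2.RETR_EXTERNAL,cv2.CHAIN_APPROX_NONE); k=max(cs,key=cv2.contourArea)
    er=cv2.erode(mm,np.ones((3,3),np.uint8)); Q=cloud(c)[er>0]
    ok=Q[:,2]<.3; Q=Q[ok]
    A=np.c_[Q[:,:2]-Q[:,:2].mean(0),np.ones(len(Q))]; s=np.linalg.lstsq(A,Q[:,2],rcond=None)[0]
    zz=s[2]; W=np.array([onplane(c,u,v,zz)[:2] for u,v in k[:,0]],np.float32)
    r=cv2.minAreaRect(W); bp=cv2.boxPoints(r)
    hh=toH(W); print("contour bbox",cv2.boundingRect(k),"meanz %.4f slope alongH x,y"%zz,(s[:2]@U).round(4),(s[:2]@V).round(4),"rect",np.round(r[1],4),"ang",round(r[2],2))
    print(" corners in H:",toH(bp).round(4).tolist()," ext x",hh[:,0].min().round(4),hh[:,0].max().round(4))
    return W
E
python3 - <<'E'
from h import *
coverpose()
E
```

```text
contour bbox (240, 222, 79, 59) meanz 0.0957 slope alongH x,y 0.2953 0.1129 rect [0.1132 0.1602] ang 83.96
 corners in H: [[-0.1866, -0.0429], [-0.0265, -0.0447], [-0.0252, 0.0684], [-0.1854, 0.0702]]  ext x -0.1862 -0.026
```

```bash
python3 - <<'E'
from h import *
for nm,bb in(("scene",(240,222,79,59)),("top",(365,160,70,60))):
    c=cam(nm); x,y,w,h=bb
    m=cv2.inRange(cv2.cvtColor(c["img"],cv2.COLOR_BGR2HSV),(18,170,80),(32,255,255)); mm=0*m; mm[y:y+h,x:x+w]=m[y:y+h,x:x+w]
    Q=cloud(c)[mm>0]; h2=toH(Q)
    for a in np.arange(-.19,0,.02):
        for b0,b1 in((-.07,0),(0,.08)):
            k=(abs(h2[:,0]-a)<.01)&(h2[:,1]>b0)&(h2[:,1]<b1)
            if k.sum()>4: print(nm,'%.2f %.2f'%(a,b0),np.median(Q[k,2]).round(4),k.sum())
    if nm=="scene": cv2.imwrite("pics/s6.png",cv2.resize(c["img"][200:310,220:360],(760,597),interpolation=3))
E
```

```text
scene -0.19 -0.07 0.1025 5
scene -0.17 -0.07 0.1042 106
scene -0.17 0.00 0.1037 27
scene -0.15 -0.07 0.1043 133
scene -0.15 0.00 0.1041 162
scene -0.13 -0.07 0.1042 135
scene -0.13 0.00 0.1038 169
scene -0.11 -0.07 0.1043 143
scene -0.11 0.00 0.1043 154
scene -0.09 -0.07 0.1043 129
scene -0.09 0.00 0.104 123
scene -0.07 -0.07 0.1038 136
scene -0.07 0.00 0.1039 127
scene -0.05 -0.07 0.1042 143
scene -0.05 0.00 0.1042 129
scene -0.03 -0.07 0.1044 121
scene -0.03 0.00 0.1041 107
top -0.11 0.00 0.1047 21
top -0.09 0.00 0.1037 50
top -0.07 0.00 0.1036 75
top -0.05 -0.07 0.1044 19
top -0.05 0.00 0.1038 107
top -0.03 -0.07 0.1037 81
top -0.03 0.00 0.1037 99
```

View pics/s6.png

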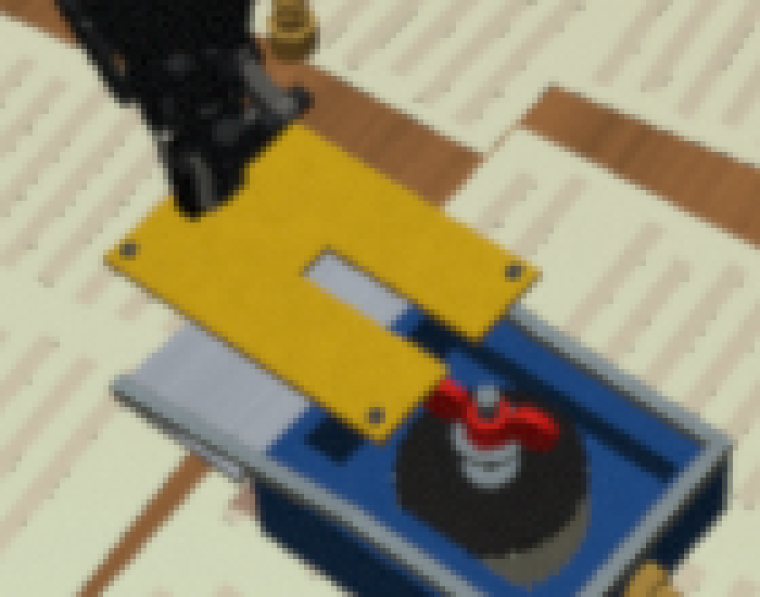

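```bash
sed -i 's/    zz=s\[2\]; W/    zz=np.median(Q[:,2]); W/' h.py; python3 - <<'E'
from h import *
coverpose(); s=st(); print(toH(s["eef_pos"]))
E
```

```text
contour bbox (240, 222, 79, 59) meanz 0.1037 slope alongH x,y 0.2936 0.1143 rect [0.1121 0.1589] ang 84.01
 corners in H: [[-0.1815, -0.0469], [-0.0226, -0.0485], [-0.0215, 0.0636], [-0.1803, 0.0652]]  ext x -0.1812 -0.0222
t 7.50 pos [ 0.4718 -0.1745  0.1198] yang -5.13 z [ 3.2e-03  8.0e-04 -1.0e+00] q6 -0.47 F [ 0.1 -0.5 -2.2] T [0.02 0.18 0.  ] op 0.146
 level twist deg [-0.05  0.18  0.  ]
[-0.1679663   0.00575655]
```

Call:
move_arm(linear=[[0, -0.003, 0], [0, -0.003, -0.007], [0, -0.001, -0.01], [0, 0, -0.01], [0, 0, -0.006], [0, 0, 0], [0, 0, 0]], twist=[[0, 0.1, 0], [0, 0, 0], [0, 0, 0], [0, 0, 0], [0, 0, 0], [0, 0, 0], [0, 0, 0]])

```text
time: 8.08
eef_pos: [0.4844, -0.1974, 0.1047]
tcp_rot: [0.741, 0.671, 0.004, 0.025]
contact_force: [-1.9, 0.9, -2.8]
opening: 0.147
```

```bash
python3 - <<'E'
from h import *
coverpose(); s=st(); print(toH(s["eef_pos"]))
E
```

```text
contour bbox (238, 235, 80, 59) meanz 0.0910 slope alongH x,y 0.2742 0.021 rect [0.1091 0.1581] ang 85.2
 corners in H: [[-0.1647, -0.0697], [-0.0066, -0.0681], [-0.0077, 0.041], [-0.1658, 0.0393]]  ext x -0.165 -0.0075
t 8.13 pos [ 0.4843 -0.1974  0.1044] yang -5.61 z [ 0.0395 -0.031  -0.9987] q6 -0.48 F [-3.5  0.3 -1.1] T [-0.02  0.35 -0.03] op 0.152
 level twist deg [1.78 2.26 0.  ]
[-0.15333928 -0.01589331]
```

```bash
python3 - <<'E'
from h import *
c=cam("scene"); cv2.imwrite("pics/s7.png",cv2.resize(c["img"][200:330,220:370],(692,600),interpolation=3)); st()
E
```

```text
t 8.18 pos [ 0.4843 -0.1972  0.1041] yang -5.64 z [ 0.0395 -0.0309 -0.9987] q6 -0.48 F [-3.8 -1.6 -1.1] T [-0.17  0.29 -0.09] op 0.148
 level twist deg [1.77 2.26 0.  ]
```

View pics/s7.png

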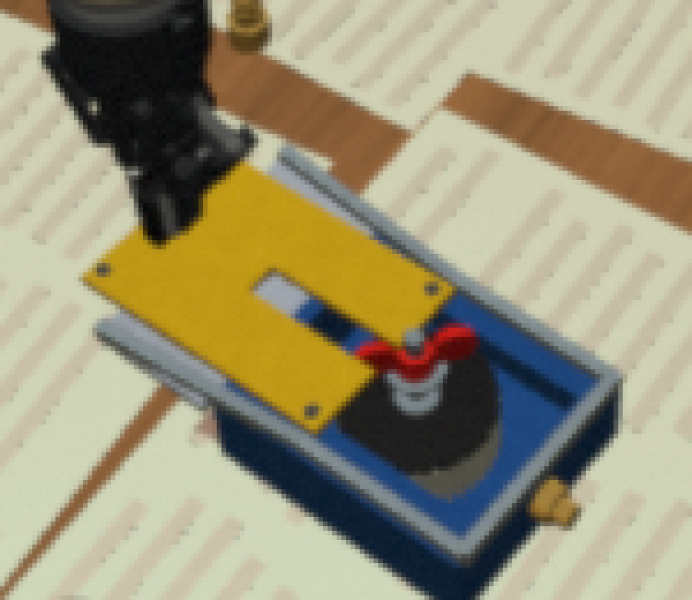

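The cover's slotted edge overlaps the wing nut in plan and touched a wing at about (370,352) in the crop. I'll lift and back off before lowering again.

Call:
move_arm(linear=[[0, 0, 0.01], [0, 0, 0.01], [-0.006, 0.002, 0], [-0.008, 0.004, 0], [-0.008, 0.004, 0], [-0.004, 0.002, 0], [0, 0, 0], [0, 0, 0]], twist=[[0.5, 0.6, 0], [0.5, 0.6, 0], [0.4, 0.5, 0], [0.2, 0.3, 0], [0, 0, 0], [0, 0, 0], [0, 0, 0], [0, 0, 0]])

```text
time: 8.85
eef_pos: [0.4523, -0.1816, 0.1173]
tcp_rot: [0.742, 0.67, 0.0, -0.002]
contact_force: [0.4, -0.2, -1.9]
opening: 0.146
```

```bash
python3 - <<'E'
from h import *
coverpose(); s=st(); print(toH(s["eef_pos"]))
E
```

```text
contour bbox (231, 222, 79, 60) meanz 0.1007 slope alongH x,y 0.2957 0.1114 rect [0.1124 0.1606] ang 83.36
 corners in H: [[-0.2015, -0.0559], [-0.0409, -0.0594], [-0.0384, 0.053], [-0.199, 0.0565]]  ext x -0.2007 -0.0402
t 8.90 pos [ 0.4522 -0.1815  0.1172] yang -5.78 z [-0.0035  0.0043 -1.    ] q6 -0.49 F [-0.2  0.1 -2.4] T [0.03 0.17 0.  ] op 0.150
 level twist deg [-0.24 -0.2  -0.  ]
[-0.18678662 -0.00311677]
```

Call:
move_arm(linear=[[0, 0.001, -0.006], [0, 0, -0.01], [0, 0, -0.008], [0, 0, -0.006], [0, 0, 0], [0, 0, 0], [0, 0, 0]], twist=[[-0.1, -0.1, 0.4], [-0.1, 0, 0.4], [0, 0, 0], [0, 0, 0], [0, 0, 0], [0, 0, 0], [0, 0, 0]])

```text
time: 9.48
eef_pos: [0.4521, -0.1801, 0.0824]
tcp_rot: [0.737, 0.676, -0.001, -0.002]
contact_force: [0.4, 0.9, -2.3]
opening: 0.146
```

```bash
python3 - <<'E'
from h import *
coverpose(); s=st(); print(toH(s["eef_pos"]))
E
```

```text
contour bbox (234, 231, 77, 57) meanz 0.0659 slope alongH x,y 0.1928 0.0607 rect [0.1101 0.1602] ang 85.13
 corners in H: [[-0.2009, -0.0553], [-0.0407, -0.0538], [-0.0417, 0.0563], [-0.2019, 0.0549]]  ext x -0.2011 -0.0415
t 9.53 pos [ 0.4521 -0.1802  0.0826] yang -4.89 z [-0.0027  0.0013 -1.    ] q6 -0.50 F [-0.  -0.2 -2.8] T [-0.04  0.17 -0.  ] op 0.148
 level twist deg [-0.07 -0.15 -0.  ]
[-0.18701656 -0.00178783]
```

Call:
move_arm(linear=[[0, 0, -0.003], [0, 0, -0.0015], [0, 0, 0], [0, 0, 0]], twist=[[-0.1, -0.1, -0.2], [0, 0, -0.1], [0, 0, 0], [0, 0, 0]])

```text
time: 9.87
eef_pos: [0.453, -0.1808, 0.0788]
tcp_rot: [0.739, 0.674, -0.0, 0.001]
contact_force: [0.4, -0.6, -3.0]
opening: 0.146
```

```bash
python3 - <<'E'
from h import *
coverpose(); s=st(); print(toH(s["eef_pos"]))
c=cam("scene"); cv2.imwrite("pics/s8.png",cv2.resize(c["img"][200:330,220:370],(692,600),interpolation=3))
E
```

```text
contour bbox (234, 232, 77, 57) meanz 0.0625 slope alongH x,y 0.1811 0.0569 rect [0.1089 0.1589] ang 84.76
 corners in H: [[-0.1997, -0.0558], [-0.0408, -0.0553], [-0.0411, 0.0536], [-0.2, 0.0532]]  ext x -0.1998 -0.0409
t 9.92 pos [ 0.4531 -0.1808  0.0788] yang -5.23 z [ 0.0015 -0.0021 -1.    ] q6 -0.50 F [ 0.5 -0.3 -2.3] T [0.03 0.18 0.05] op 0.149
 level twist deg [0.12 0.09 0.  ]
[-0.1860483  -0.00233791]
```

View pics/s8.png

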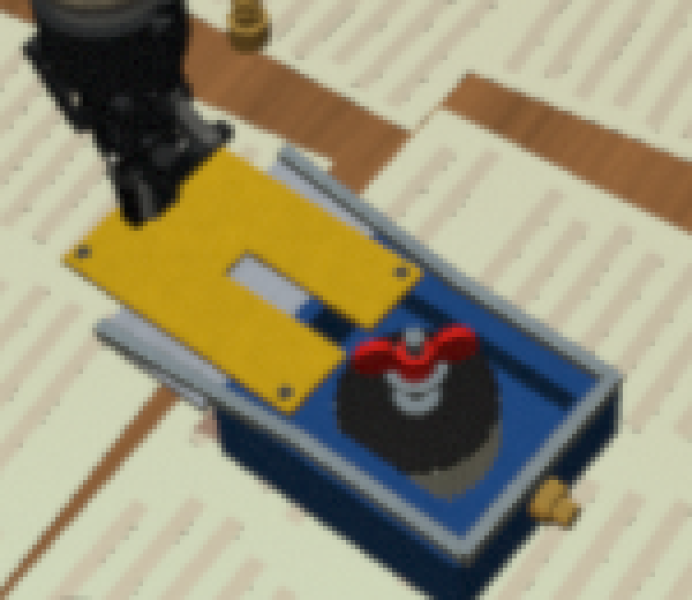

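Call:
move_arm(linear=[[0.003, 0, -0.0008], [0.006, -0.0004, 0], [0.006, -0.0006, 0], [0.006, -0.0006, 0], [0.005, -0.0005, 0], [0, 0, 0], [0, 0, 0]], twist=[[0, 0, 0], [0, 0, 0], [0, 0, 0], [0, 0, 0], [0, 0, 0], [0, 0, 0], [0, 0, 0]])

```text
time: 10.55
eef_pos: [0.4831, -0.1836, 0.0787]
tcp_rot: [0.739, 0.674, 0.0, 0.002]
contact_force: [0.9, -0.3, -1.6]
opening: 0.149
```

```bash
python3 - <<'E'
from h import *
coverpose(); s=st(); print(toH(s["eef_pos"]))
E
```

```text
contour bbox (243, 238, 78, 58) meanz 0.0625 slope alongH x,y 0.1764 0.0408 rect [0.1099 0.1594] ang 85.77
 corners in H: [[-0.1681, -0.0579], [-0.0087, -0.0546], [-0.011, 0.0553], [-0.1703, 0.052]]  ext x -0.169 -0.0095
t 10.60 pos [ 0.4831 -0.1836  0.0787] yang -5.23 z [ 0.0038 -0.0032 -1.    ] q6 -0.47 F [-0.7 -0.6 -2.9] T [-0.03  0.18 -0.01] op 0.148
 level twist deg [0.19 0.22 0.  ]
[-0.15586587 -0.00227598]
```

Call:
move_arm(linear=[[0.004, -0.0002, -0.0008], [0.007, -0.0005, 0], [0.008, -0.0007, 0], [0.008, -0.0008, 0], [0.007, -0.0007, 0], [0.004, -0.0004, 0], [0, 0, 0], [0, 0, 0]], twist=[[0.1, 0.1, 0], [0.1, 0.1, 0], [0, 0, 0], [0, 0, 0], [0, 0, 0], [0, 0, 0], [0, 0, 0], [0, 0, 0]])

```text
time: 11.27
eef_pos: [0.5255, -0.1872, 0.0775]
tcp_rot: [0.739, 0.674, 0.0, -0.0]
contact_force: [0.2, -0.3, -2.9]
opening: 0.145
```

```bash
python3 - <<'E'
from h import *
coverpose(); s=st(); print(toH(s["eef_pos"]))
c=cam("scene"); cv2.imwrite("pics/s9.png",cv2.resize(c["img"][200:330,220:370],(692,600),interpolation=3))
E
```

```text
contour bbox (256, 248, 79, 58) meanz 0.0611 slope alongH x,y 0.1551 0.04 rect [0.1105 0.1602] ang 84.61
 corners in H: [[-0.1273, -0.0552], [0.0329, -0.0551], [0.0329, 0.0554], [-0.1273, 0.0553]]  ext x -0.1273 0.0329
t 11.32 pos [ 0.5254 -0.1872  0.0775] yang -5.24 z [-0.e+00  8.e-04 -1.e+00] q6 -0.43 F [ 1.1 -0.6 -2.1] T [-0.03  0.12 -0.  ] op 0.150
 level twist deg [-0.05 -0.   -0.  ]
[-0.11340101 -0.00186477]
```

View pics/s9.png

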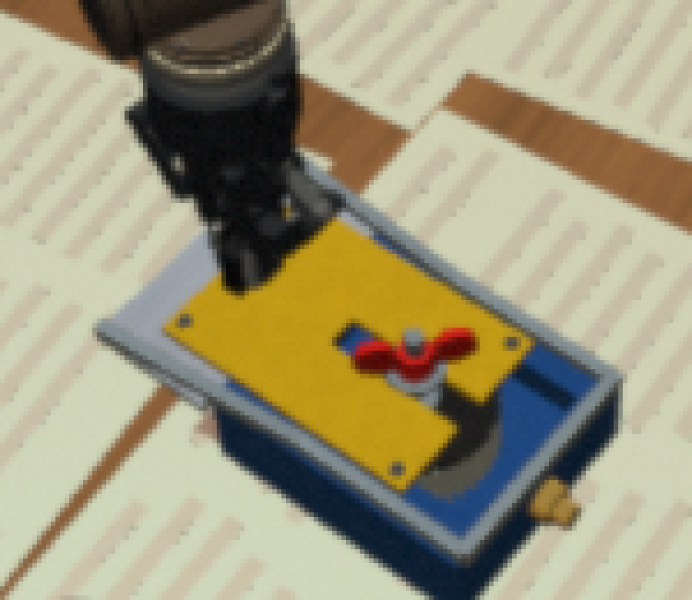

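The cover is under the nut, centred and level, with its top at 61 mm. The slot straddles the stud. There are 42 mm left.

Call:
move_arm(linear=[[0.004, -0.0002, -0.0005], [0.007, -0.0006, 0], [0.007, -0.0007, 0], [0.007, -0.0007, 0], [0.005, -0.0005, 0], [0.003, -0.0003, 0], [0, 0, 0], [0, 0, 0]], twist=[[0, 0, 0], [0, 0, 0], [0, 0, 0], [0, 0, 0], [0, 0, 0], [0, 0, 0], [0, 0, 0], [0, 0, 0]])

```text
time: 12.03
eef_pos: [0.5615, -0.1904, 0.0768]
tcp_rot: [0.739, 0.674, 0.0, -0.0]
contact_force: [-0.1, 0.0, -2.4]
opening: 0.145
```

```bash
python3 - <<'E'
from h import *
coverpose(); s=st(); print(toH(s["eef_pos"]))
E
```

```text
contour bbox (267, 256, 81, 59) meanz 0.0604 slope alongH x,y 0.1422 0.0138 rect [0.1105 0.1585] ang 84.62
 corners in H: [[-0.091, -0.0551], [0.0675, -0.055], [0.0675, 0.0555], [-0.091, 0.0555]]  ext x -0.091 0.0675
t 12.08 pos [ 0.5614 -0.1904  0.0769] yang -5.26 z [-1.e-04  9.e-04 -1.e+00] q6 -0.41 F [-0.6  0.  -3.4] T [0.01 0.12 0.02] op 0.147
 level twist deg [-0.05 -0.   -0.  ]
[-0.07724201 -0.00168674]
```

Call:
move_arm(linear=[[0.003, -0.0003, -0.0004], [0.003, -0.0003, 0], [0.002, -0.0002, 0], [0.001, 0, 0], [0, 0, 0]], twist=[[0, 0, 0], [0, 0, 0], [0, 0, 0], [0, 0, 0], [0, 0, 0]])

```text
time: 12.5
eef_pos: [0.5666, -0.1906, 0.0776]
tcp_rot: [0.739, 0.673, -0.003, -0.006]
contact_force: [-1.6, 0.7, -0.2]
opening: 0.149
```

```bash
python3 - <<'E'
from h import *
coverpose(); s=st(); print(toH(s["eef_pos"]))
E
```

```text
contour bbox (269, 257, 79, 58) meanz 0.0605 slope alongH x,y 0.1419 0.0076 rect [0.1106 0.1553] ang 84.38
 corners in H: [[-0.0853, -0.0546], [0.07, -0.0552], [0.0704, 0.0554], [-0.0848, 0.056]]  ext x -0.0852 0.0702
t 12.55 pos [ 0.5666 -0.1906  0.0776] yang -5.32 z [-0.0128  0.0042 -0.9999] q6 -0.40 F [-3.4  0.9  0.8] T [-0.    0.23 -0.1 ] op 0.148
 level twist deg [-0.24 -0.73 -0.  ]
[-0.07213361 -0.00136159]
```

Call:
move_arm(linear=[[0, 0, -0.0008], [0, 0, 0], [0, 0, 0]], twist=[[-0.2, -0.5, 0], [0, -0.2, 0], [0, 0, 0]])

```text
time: 12.8
eef_pos: [0.5664, -0.1904, 0.0763]
tcp_rot: [0.739, 0.673, 0.0, -0.0]
contact_force: [0.7, -0.7, -1.6]
opening: 0.149
```

Call:
move_arm(linear=[[0, 0, 0], [0, 0, 0], [0, 0, 0], [0, 0, 0]], twist=[[0, 0, 0], [0, 0, 0], [0, 0, 0], [0, 0, 0]], grip=0.28)

```text
time: 13.13
eef_pos: [0.5688, -0.1914, 0.078]
tcp_rot: [0.739, 0.673, 0.002, 0.003]
contact_force: [0.5, 0.0, -0.5]
opening: 0.279
```

```bash
python3 - <<'E'
from h import *
coverpose(); s=st(); print(toH(s["eef_pos"]))
E
```

```text
contour bbox (269, 257, 80, 58) meanz 0.0597 slope alongH x,y 0.1434 0.0034 rect [0.1105 0.1554] ang 84.62
 corners in H: [[-0.0856, -0.0547], [0.0697, -0.0546], [0.0697, 0.0559], [-0.0857, 0.0558]]  ext x -0.0856 0.0697
t 13.18 pos [ 0.5689 -0.1914  0.0781] yang -5.33 z [ 0.0069 -0.002  -1.    ] q6 -0.40 F [-0.6 -0.3 -0.2] T [-0.    0.   -0.01] op 0.282
 level twist deg [0.12 0.4  0.  ]
[-0.06974134 -0.00200475]
```

Call:
move_arm(linear=[[0, 0, 0.005], [0, 0, 0.012], [0, 0, 0.018], [0, 0, 0.02], [0, 0, 0.02], [0, 0, 0.02], [0, 0, 0.01], [0, 0, 0], [0, 0, 0]], twist=[[0, 0.2, 0], [0, 0, 0], [0, 0, 0], [0, 0, 0], [0, 0, 0], [0, 0, 0], [0, 0, 0], [0, 0, 0], [0, 0, 0]])

```text
time: 13.93
eef_pos: [0.5695, -0.1915, 0.1949]
tcp_rot: [0.739, 0.674, 0.001, 0.004]
contact_force: [0.1, -0.0, -1.0]
opening: 0.278
```

```bash
cat >> h.py <<'E'
def nut(c,bb):
    x,y,w,h=bb; hs=cv2.cvtColor(c["img"],cv2.COLOR_BGR2HSV)
    m=(((hs[...,0]<8)|(hs[...,0]>172))&(hs[...,1]>140)&(hs[...,2]>60)); mm=np.zeros_like(m); mm[y:y+h,x:x+w]=m[y:y+h,x:x+w]
    Q=cloud(c)[mm]; Q=Q[(Q[:,2]>.06)&(Q[:,2]<.11)&(np.linalg.norm(Q[:,:2]-H0,axis=1)<.045)]
    hi=Q[Q[:,2]>np.percentile(Q[:,2],98)-.012]
    p=hi[:,:2]-hi[:,:2].mean(0); w_,v_=np.linalg.eigh(p.T@p); a=v_[:,1]; 
    print("nut n",len(hi),"centre",hi[:,:2].mean(0).round(4),"wing ang %.1f"%(np.degrees(np.arctan2(a[1],a[0]))%180),"ext",((p@a).min().round(3),(p@a).max().round(3)),"top z %.4f"%np.percentile(Q[:,2],98))
E
python3 - <<'E'
from h import *
c=cam("scene");coverpose(c=c); s=st(); print(toH(s["eef_pos"]))
nut(c,(280,255,60,50)); cv2.imwrite("pics/s10.png",cv2.resize(c["img"][200:330,220:370],(692,600),interpolation=3))
c=cam("top"); nut(c,(380,135,50,50)); cv2.imwrite("pics/t10.png",cv2.resize(c["img"][110:230,350:450],(500,600),interpolation=3))
E
```

```text
contour bbox (269, 251, 80, 64) meanz 0.0598 slope alongH x,y 0.1369 0.0328 rect [0.1105 0.1556] ang 84.62
 corners in H: [[-0.0856, -0.0547], [0.07, -0.0547], [0.07, 0.0558], [-0.0856, 0.0558]]  ext x -0.0856 0.07
t 13.98 pos [ 0.5696 -0.1916  0.1947] yang -5.32 z [ 0.0081 -0.0046 -1.    ] q6 -0.40 F [ 1.2 -0.6  0.6] T [-0.01  0.03  0.07] op 0.279
 level twist deg [0.26 0.46 0.  ]
[-0.06903562 -0.00205729]
nut n 86 centre [ 0.6373 -0.1979] wing ang 42.1 ext (np.float64(-0.028), np.float64(0.029)) top z 0.0988Traceback (most recent call last):
  File "<stdin>", line 4, in <module>
  File "h.py", line 44, in nut
    hi=Q[Q[:,2]>np.percentile(Q[:,2],98)-.012]
                ~~~~~~~~~~~~~^^^^^^^^^^^
    return _quantile_unchecked(
        a, q, axis, out, overwrite_input, method, keepdims, weights)
    return _ureduce(a,
                    func=_quantile_ureduce_func,
    ...<5 lines>...
                    overwrite_input=overwrite_input,
                    method=method)
    r = func(a, **kwargs)
    result = _quantile(arr,
                       quantiles=q,
    ...<2 lines>...
                       out=out,
                       weights=wgt)
    slices_having_nans = np.isnan(arr[-1, ...])
                                  ~~~^^^^^^^^^
IndexError: index -1 is out of bounds for axis 0 with size 0
```

View pics/s10.png

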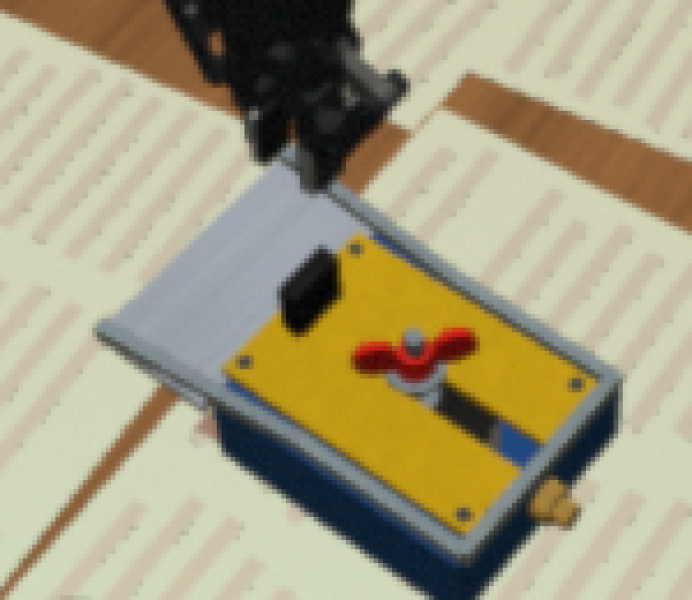

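Call:
move_arm(linear=[[0.004, 0, 0], [0.006, -0.0005, 0], [0.006, -0.0005, 0], [0.006, -0.0005, 0], [0.006, -0.0005, 0], [0.006, -0.0005, 0], [0.006, -0.0005, 0], [0.006, -0.0005, 0], [0.006, -0.0005, 0], [0.005, -0.0005, 0], [0.004, 0, 0], [0, 0, 0], [0, 0, 0], [0, 0, 0], [0, 0, 0], [0, 0, 0], [0, 0, 0], [0, 0, 0]], twist=[[0, 0, 4], [0, 0, 7], [0, 0, 7], [0, 0, 7], [0, 0, 7], [0, 0, 7], [0, 0, 7], [0, 0, 7], [0, 0, 7], [0, 0, 7], [0, 0, 7], [0, 0, 7], [0, 0, 7], [0, 0, 7], [0, 0, 7], [0, 0, 5], [0, 0, 2], [0, 0, 0]], grip=0.38)

```text
time: 15.53
eef_pos: [0.6168, -0.1886, 0.1539]
tcp_rot: [-0.146, 0.989, -0.001, -0.025]
contact_force: [-0.1, -0.9, -0.1]
opening: 0.383
```

```bash
python3 - <<'E'
from h import *
s=st(); print(s["qpos"][0],s["qpos"][5])
c=cam("scene");nut(c,(280,255,60,50)); cv2.imwrite("pics/s11.png",cv2.resize(c["img"][180:330,240:370],(520,600),interpolation=3))
E
```

```text
t 15.53 pos [ 0.6168 -0.1886  0.1539] yang 106.77 z [-0.049  -0.0091 -0.9988] q6 -2.29 F [-0.1 -0.9 -0.1] T [-0.05 -0.02  0.05] op 0.383
 level twist deg [ 0.52 -2.81  0.  ]
-0.4427808714550821 -2.2932190750184174
nut n 85 centre [ 0.6367 -0.1984] wing ang 42.5 ext (np.float64(-0.028), np.float64(0.028)) top z 0.0991
```

View pics/s11.png

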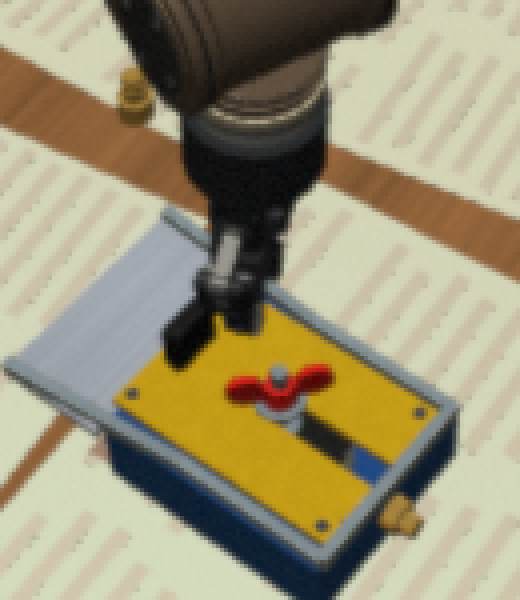

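Call:
move_arm(linear=[[0.005, -0.002, 0], [0.006, -0.003, 0], [0.005, -0.002, 0], [0.002, 0, 0], [0, 0, 0], [0, 0, 0]], twist=[[0.2, -0.8, 0], [0.2, -0.9, 0], [0, -0.7, 0], [0, -0.3, 0], [0, 0, 0], [0, 0, 0]])

```text
time: 16.08
eef_pos: [0.6356, -0.1964, 0.1505]
tcp_rot: [-0.143, 0.99, 0.001, -0.001]
contact_force: [-0.3, -0.5, 0.1]
opening: 0.379
```

```bash
python3 - <<'E'
from h import *
s=st()
E
```

```text
t 16.08 pos [ 0.6356 -0.1964  0.1505] yang 106.46 z [-1.3e-03  9.0e-04 -1.0e+00] q6 -2.31 F [-0.3 -0.5  0.1] T [-0.05  0.02 -0.01] op 0.379
 level twist deg [-0.05 -0.08 -0.  ]
```

Call:
move_arm(linear=[[0.001, 0, -0.008], [0.001, 0, -0.014], [0, 0, -0.014], [0, 0, -0.012], [0, 0, -0.006], [0, 0, 0], [0, 0, 0]], twist=[[0, 0, 0], [0, 0, 0], [0, 0, 0], [0, 0, 0], [0, 0, 0], [0, 0, 0], [0, 0, 0]])

```text
time: 16.67
eef_pos: [0.6361, -0.1954, 0.0885]
tcp_rot: [-0.143, 0.99, 0.002, -0.002]
contact_force: [-0.1, -0.4, 0.3]
opening: 0.384
```

```bash
python3 - <<'E'
from h import *
s=st()
c=cam("scene");cv2.imwrite("pics/s12.png",cv2.resize(c["img"][200:320,260:360],(500,600),interpolation=3))
E
```

```text
t 16.67 pos [ 0.6361 -0.1954  0.0885] yang 106.46 z [-0.0049  0.0026 -1.    ] q6 -2.31 F [-0.1 -0.4  0.3] T [-0.03 -0.03 -0.05] op 0.384
 level twist deg [-0.15 -0.28 -0.  ]
```

View pics/s12.png

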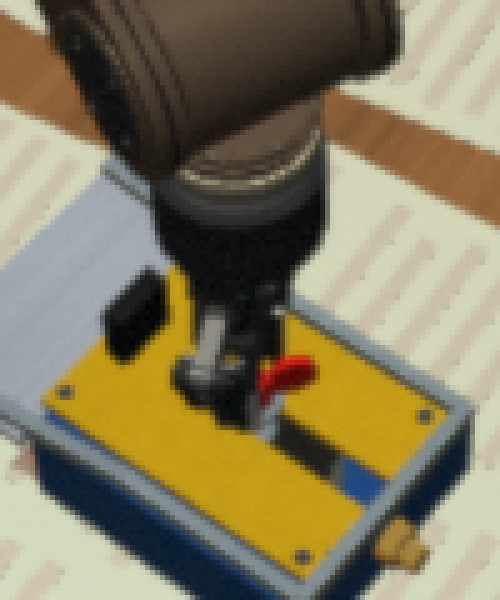

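Call:
move_arm(linear=[[0.001, -0.0005, 0], [0.001, -0.0005, 0.001], [0.0005, 0, 0.001], [0.0005, 0, 0.001], [0.0005, 0, 0.001], [0, 0, 0.001]], twist=[[0, -0.2, -4], [0, 0, -6], [0, 0, -6], [0, 0, -6], [0, 0, -6], [0, 0, -6]])

```text
time: 17.22
eef_pos: [0.6392, -0.1956, 0.0949]
tcp_rot: [0.165, 0.986, 0.002, -0.001]
contact_force: [-0.3, 1.4, -0.8]
opening: 0.38
```

```bash
python3 - <<'E'
from h import *
s=st()
E
```

```text
t 17.22 pos [ 0.6392 -0.1956  0.0949] yang 70.99 z [-0.0011  0.0048 -1.    ] q6 -1.69 F [-0.3  1.4 -0.8] T [ 0.12  0.14 -0.03] op 0.380
 level twist deg [-0.28 -0.07 -0.  ]
```

Call:
move_arm(linear=[[0, -0.0005, -0.002], [0, -0.0005, -0.002], [-0.0003, 0, -0.002], [-0.0003, 0, -0.001], [0, 0, 0], [0, 0, 0], [0, 0, 0], [0, 0, 0]], twist=[[0, 0, -6], [0, 0, -6], [0, 0, -6], [0, 0, -6], [0, 0, -6], [0, 0, -6], [0, 0, -6], [0, 0, -6]])

```text
time: 17.88
eef_pos: [0.6404, -0.1964, 0.0936]
tcp_rot: [0.569, 0.822, 0.002, 0.003]
contact_force: [-0.3, -2.2, -1.0]
opening: 0.384
```

```bash
python3 - <<'E'
from h import *
s=st()
c=cam("scene");cv2.imwrite("pics/s13.png",cv2.resize(c["img"][200:320,260:360],(500,600),interpolation=3))
E
```

```text
t 17.88 pos [ 0.6404 -0.1964  0.0936] yang 20.59 z [ 7.1e-03 -1.0e-04 -1.0e+00] q6 -0.81 F [-0.3 -2.2 -1. ] T [-0.24  0.17  0.04] op 0.384
 level twist deg [0.01 0.41 0.  ]
```

View pics/s13.png

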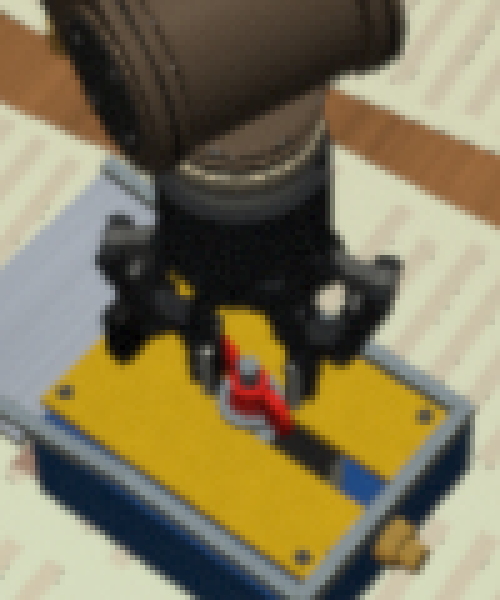

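Call:
move_arm(linear=[[-0.0005, 0, -0.003], [-0.0005, 0, -0.003], [-0.0005, 0, -0.003], [-0.0003, 0, -0.002], [0, 0, -0.002], [0, 0, -0.001], [0, 0, -0.0005], [0, 0, -0.0005], [0, 0, -0.0005], [0, 0, -0.0005]], twist=[[0, 0.2, -6.5], [0, 0.1, -6.5], [0, 0, -6.5], [0, 0, -6.5], [0, 0, -6.5], [0, 0, -6.5], [0, 0, -6.5], [0, 0, -6.5], [0, 0, -6.5], [0, 0, -6.5]])

```text
time: 18.77
eef_pos: [0.6383, -0.2008, 0.0851]
tcp_rot: [0.928, 0.373, -0.005, 0.003]
contact_force: [-1.6, -1.0, 0.1]
opening: 0.376
```

```bash
python3 - <<'E'
from h import *
s=st()
E
```

```text
t 18.77 pos [ 0.6383 -0.2008  0.0851] yang -46.19 z [-0.0079 -0.0099 -0.9999] q6 0.36 F [-1.6 -1.   0.1] T [-0.15  0.26  0.04] op 0.376
 level twist deg [ 0.56 -0.45  0.  ]
```

Call:
move_arm(linear=[[0, 0.001, -0.0005], [0, 0.001, -0.0005], [0, 0.001, -0.0005], [0, 0.001, -0.0005], [0, 0.0005, -0.0005], [0, 0.0005, -0.0005], [0, 0.0003, -0.0005], [0, 0.0003, -0.0005], [0, 0.0003, -0.0005], [0, 0.0003, -0.0005]], twist=[[0.2, -0.2, -6.5], [0.2, -0.1, -6.5], [0.1, 0, -6.5], [0, 0, -6.5], [0, 0, -6.5], [0, 0, -6.5], [0, 0, -6.5], [0, 0, -6.5], [0, 0, -6.5], [0, 0, -6.5]])

```text
time: 19.6
eef_pos: [0.6359, -0.1948, 0.084]
tcp_rot: [0.98, -0.2, -0.005, -0.003]
contact_force: [-1.4, -0.4, -0.2]
opening: 0.382
```

```bash
python3 - <<'E'
from h import *
s=st()
c=cam("scene");nut(c,(280,255,60,50));cv2.imwrite("pics/s14.png",cv2.resize(c["img"][200:320,260:360],(500,600),interpolation=3))
E
```

```text
t 19.60 pos [ 0.6359 -0.1948  0.084 ] yang -113.03 z [-0.0081  0.0082 -0.9999] q6 1.52 F [-1.4 -0.4 -0.2] T [-0.11  0.08  0.04] op 0.382
 level twist deg [-0.47 -0.46 -0.  ]
nut n 23 centre [ 0.6506 -0.1948] wing ang 57.5 ext (np.float64(-0.024), np.float64(0.014)) top z 0.1018
```

View pics/s14.png

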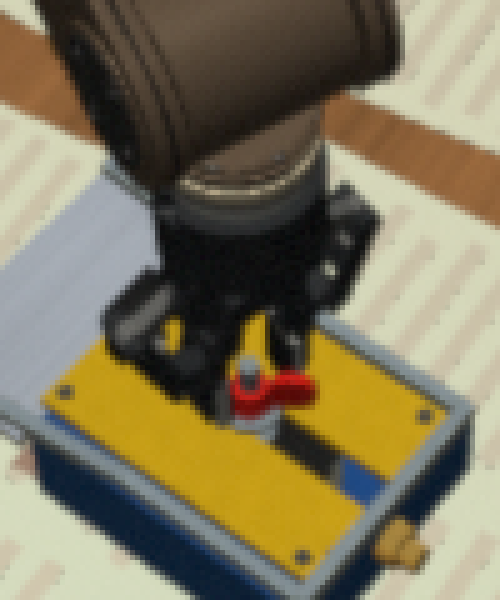

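Call:
move_arm(linear=[[0.0005, -0.0005, -0.0005], [0.0005, -0.0005, -0.0005], [0.0005, -0.0005, -0.0005], [0.0003, -0.0003, -0.0005], [0, 0, -0.0005], [0, 0, -0.0005], [0, 0, 0], [0, 0, 0], [0, 0, 0], [0, 0, 0]], twist=[[-0.2, -0.2, -6.5], [-0.1, -0.1, -6.5], [0, 0, -6.5], [0, 0, -6.5], [0, 0, -6.5], [0, 0, -6.5], [0, 0, -6.5], [0, 0, -6.5], [0, 0, -6.5], [0, 0, 0]])

```text
time: 20.48
eef_pos: [0.6379, -0.1963, 0.0843]
tcp_rot: [0.755, -0.656, 0.0, -0.002]
contact_force: [-0.7, 0.5, 0.1]
opening: 0.38
```

```bash
python3 - <<'E'
from h import *
s=st()
E
```

```text
t 20.48 pos [ 0.6379 -0.1963  0.0843] yang -172.01 z [ 0.0036  0.0035 -1.    ] q6 2.55 F [-0.7  0.5  0.1] T [-0.02 -0.01 -0.02] op 0.380
 level twist deg [-0.2   0.21  0.  ]
```

Call:
move_arm(linear=[[0, 0, 0.004], [0, 0, 0.01], [0, 0, 0.012], [0, 0, 0.008], [0, 0, 0.003], [0, 0, 0], [0, 0, 0], [0, 0, 0], [0, 0, 0], [0, 0, 0], [0, 0, 0], [0, 0, 0], [0, 0, 0], [0, 0, 0], [0, 0, 0], [0, 0, 0], [0, 0, 0], [0, 0, 0]], twist=[[0, 0, 3], [0, 0, 6], [0, 0, 7], [0, 0, 7], [0, 0, 7], [0, 0, 7], [0, 0, 7], [0, 0, 7], [0, 0, 7], [0, 0, 7], [0, 0, 7], [0, 0, 7], [0, 0, 7], [0, 0, 7], [0, 0, 7], [0, 0, 7], [0, 0, 7], [0, 0, 7]])

```text
time: 21.98
eef_pos: [0.6458, -0.197, 0.1355]
tcp_rot: [0.931, 0.364, 0.008, -0.004]
contact_force: [1.0, 0.3, 0.6]
opening: 0.38
```

```bash
python3 - <<'E'
from h import *
s=st()
E
```

```text
t 21.98 pos [ 0.6458 -0.197   0.1355] yang -47.33 z [ 0.0114  0.0135 -0.9998] q6 0.37 F [1.  0.3 0.6] T [-0.02  0.04  0.02] op 0.380
 level twist deg [-0.77  0.65  0.  ]
```

Next I rotate about +70° more, to a jaw angle of about 25°, and re-centre.

Call:
move_arm(linear=[[-0.001, 0, -0.001], [-0.001, 0, -0.001], [-0.001, 0, -0.001], [-0.001, 0, -0.001], [-0.001, 0, 0], [-0.001, 0, 0], [0, 0, 0], [0, 0, 0], [0, 0, 0], [0, 0, 0], [0, 0, 0], [0, 0, 0]], twist=[[-0.2, 0.2, 7], [-0.2, 0.2, 7], [-0.1, 0.1, 7], [0, 0, 7], [0, 0, 7], [0, 0, 7], [0, 0, 7], [0, 0, 7], [0, 0, 7], [0, 0, 5], [0, 0, 2], [0, 0, 0]])

```text
time: 22.98
eef_pos: [0.6449, -0.1974, 0.1397]
tcp_rot: [0.532, 0.847, 0.006, 0.001]
contact_force: [0.5, 1.0, 0.5]
opening: 0.378
```

```bash
python3 - <<'E'
from h import *
s=st()
c=cam("scene");nut(c,(280,255,60,50));cv2.imwrite("pics/s15.png",cv2.resize(c["img"][200:320,260:360],(500,600),interpolation=3)); coverpose(c=c)
E
```

```text
t 22.98 pos [ 0.6449 -0.1974  0.1397] yang 25.78 z [ 0.0085  0.0081 -0.9999] q6 -0.91 F [0.5 1.  0.5] T [-0.07  0.04  0.03] op 0.378
 level twist deg [-0.46  0.49  0.  ]
nut n 56 centre [ 0.6417 -0.2011] wing ang 145.9 ext (np.float64(-0.025), np.float64(0.031)) top z 0.0945
contour bbox (269, 257, 63, 58) meanz 0.0598 slope alongH x,y 0.1409 0.0048 rect [0.0899 0.1553] ang 84.33
 corners in H: [[-0.0856, -0.0546], [0.0697, -0.0553], [0.0701, 0.0345], [-0.0852, 0.0353]]  ext x -0.0856 0.0697
```

View pics/s15.png

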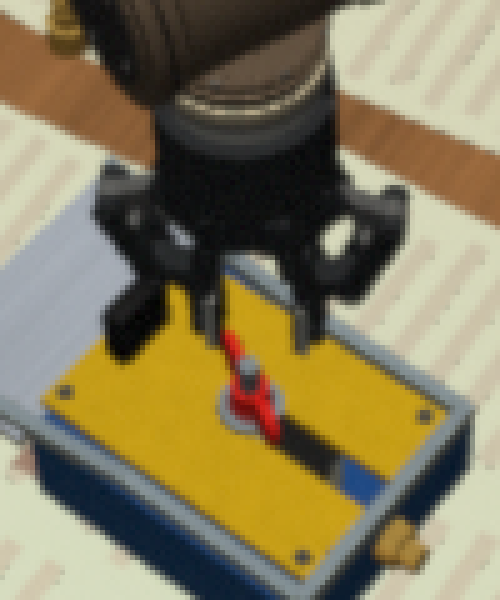

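Call:
move_arm(linear=[[-0.002, 0, -0.004], [-0.002, 0, -0.01], [-0.0015, 0, -0.013], [-0.001, 0, -0.013], [0, 0, -0.01], [0, 0, -0.005], [0, 0, 0], [0, 0, 0]], twist=[[-0.2, 0.2, 0], [-0.2, 0.2, 0], [0, 0, 0], [0, 0, 0], [0, 0, 0], [0, 0, 0], [0, 0, 0], [0, 0, 0]])

```text
time: 23.7
eef_pos: [0.6361, -0.1964, 0.0766]
tcp_rot: [0.53, 0.848, 0.0, -0.002]
contact_force: [0.4, 0.1, -0.4]
opening: 0.382
```

```bash
python3 - <<'E'
from h import *
s=st()
E
```

```text
t 23.70 pos [ 0.6361 -0.1964  0.0766] yang 25.94 z [-0.0022  0.0022 -1.    ] q6 -0.91 F [ 0.4  0.1 -0.4] T [ 0.02 -0.03  0.01] op 0.382
 level twist deg [-0.13 -0.12 -0.  ]
```

Call:
move_arm(linear=[[0.0005, 0, 0], [0.0005, 0, 0], [0.0005, 0, 0], [0, 0, 0], [0, 0.0003, 0], [0, 0.0003, 0], [0, 0.0003, 0], [0, 0.0003, 0], [0, 0.0003, 0], [0, 0.0003, 0], [0, 0.0003, 0], [0, 0.0003, 0]], twist=[[0, -0.1, -4], [0, 0, -6.5], [0, 0, -6.5], [0, 0, -6.5], [0, 0, -6.5], [0, 0, -6.5], [0, 0, -6.5], [0, 0, -6.5], [0, 0, -6.5], [0, 0, -6.5], [0, 0, -6.5], [0, 0, -6.5]])

```text
time: 24.7
eef_pos: [0.6357, -0.1969, 0.0769]
tcp_rot: [0.948, 0.317, -0.003, -0.001]
contact_force: [-1.0, -0.5, -0.1]
opening: 0.378
```

```bash
python3 - <<'E'
from h import *
s=st()
E
```

```text
t 24.70 pos [ 0.6357 -0.1969  0.0769] yang -53.00 z [-6.1e-03 -8.0e-04 -1.0e+00] q6 0.48 F [-1.  -0.5 -0.1] T [-0.13  0.26  0.02] op 0.378
 level twist deg [ 0.05 -0.35  0.  ]
```

Call:
move_arm(linear=[[0.0005, 0, 0], [0.0005, 0, 0], [0.0005, 0, 0], [0.0003, 0, 0], [0.0003, 0, 0], [0.0003, 0, 0], [0.0003, 0, 0], [0.0003, 0, 0], [0.0003, 0, 0], [0.0003, 0, 0]], twist=[[0, -0.2, -6.5], [0, -0.1, -6.5], [0, 0, -6.5], [0, 0, -6.5], [0, 0, -6.5], [0, 0, -6.5], [0, 0, -6.5], [0, 0, -6.5], [0, 0, -6.5], [0, 0, -6.5]])

```text
time: 25.53
eef_pos: [0.6348, -0.1956, 0.076]
tcp_rot: [0.963, -0.269, -0.007, -0.004]
contact_force: [-0.2, 1.2, -0.7]
opening: 0.372
```

```bash
python3 - <<'E'
from h import *
s=st()
c=cam("scene");nut(c,(280,255,60,50));cv2.imwrite("pics/s16.png",cv2.resize(c["img"][200:320,260:360],(500,600),interpolation=3)); coverpose(c=c)
E
```

```text
t 25.53 pos [ 0.6348 -0.1956  0.076 ] yang -121.21 z [-0.0111  0.0117 -0.9999] q6 1.66 F [-0.2  1.2 -0.7] T [0.14 0.12 0.06] op 0.372
 level twist deg [-0.67 -0.64 -0.  ]
nut n 51 centre [ 0.6493 -0.1951] wing ang 22.5 ext (np.float64(-0.015), np.float64(0.025)) top z 0.0913
contour bbox (269, 268, 63, 47) meanz 0.0596 slope alongH x,y 0.1513 -0.0511 rect [0.0473 0.1558] ang 85.22
 corners in H: [[-0.0856, -0.0556], [0.0701, -0.054], [0.0696, -0.0067], [-0.0861, -0.0084]]  ext x -0.0857 0.0698
```

View pics/s16.png

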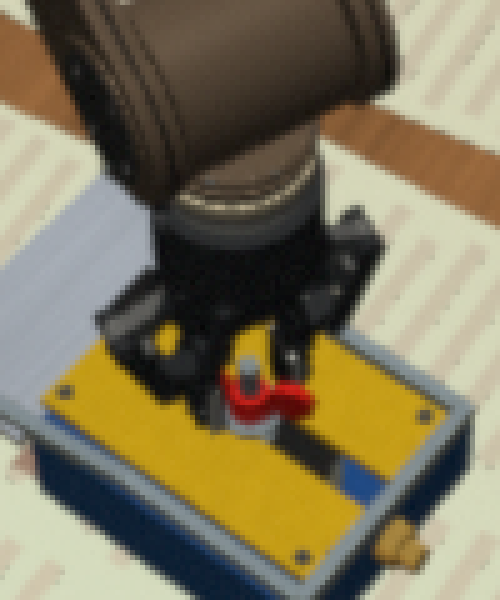

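Call:
move_arm(linear=[[0.001, -0.0005, 0], [0.001, -0.0005, 0], [0.0005, -0.0003, 0], [0.0003, 0, 0], [0.0003, 0, 0], [0, 0, 0], [0, 0, 0], [0, 0, 0]], twist=[[-0.3, -0.3, -6], [-0.2, -0.2, -6], [0, 0, -6], [0, 0, -6], [0, 0, -6], [0, 0, -6], [0, 0, -6], [0, 0, -6]])

```text
time: 26.25
eef_pos: [0.638, -0.1962, 0.0772]
tcp_rot: [0.764, -0.645, -0.001, -0.002]
contact_force: [-1.1, -1.5, -0.9]
opening: 0.374
```

```bash
python3 - <<'E'
from h import *
s=st()
E
```

```text
t 26.25 pos [ 0.638  -0.1962  0.0772] yang -170.39 z [ 0.0021  0.0043 -1.    ] q6 2.52 F [-1.1 -1.5 -0.9] T [-0.07  0.13 -0.06] op 0.374
 level twist deg [-0.25  0.12  0.  ]
```

Call:
move_arm(linear=[[0, 0, 0.004], [0, 0, 0.01], [0, 0, 0.012], [0, 0, 0.005], [-0.001, 0, 0], [-0.001, 0, 0], [-0.001, 0, 0], [-0.0005, 0, 0], [-0.0005, 0, -0.001], [-0.0005, 0, -0.001], [-0.0005, 0, -0.001], [-0.0005, 0, -0.001], [-0.0005, 0, 0], [-0.0005, 0, 0], [-0.0005, 0, 0], [-0.0005, 0, 0], [0, 0, 0], [0, 0, 0], [0, 0, 0], [0, 0, 0]], twist=[[0, 0, 3], [0, 0, 6], [0, 0, 7], [0, 0, 7], [0, 0, 7], [0, 0, 7], [0, 0, 7], [0, 0, 7], [0, 0, 7], [0, 0, 7], [0, 0, 7], [0, 0, 7], [0, 0, 7], [0, 0, 7], [0, 0, 7], [0, 0, 7], [0, 0, 7], [0, 0, 7], [0, 0, 7], [0, 0, 7]])

```text
time: 27.92
eef_pos: [0.639, -0.2013, 0.1187]
tcp_rot: [0.875, 0.485, 0.01, -0.001]
contact_force: [0.8, -0.4, 0.8]
opening: 0.383
```

Call:
move_arm(linear=[[0, 0, 0], [0, 0, 0], [0, 0, 0], [0, 0, 0], [0, 0, 0], [0, 0, 0], [0, 0, 0], [0, 0, 0], [0, 0, 0], [0, 0, 0]], twist=[[0, 0, 7], [0, 0, 7], [0, 0, 7], [0, 0, 7], [0, 0, 7], [0, 0, 7], [0, 0, 7], [0, 0, 5], [0, 0, 2], [0, 0, 0]])

```text
time: 28.75
eef_pos: [0.6436, -0.204, 0.1255]
tcp_rot: [0.529, 0.849, 0.011, 0.001]
contact_force: [0.6, -0.4, 0.2]
opening: 0.381
```

```bash
python3 - <<'E'
from h import *
s=st()
c=cam("scene");nut(c,(280,255,60,50));coverpose(c=c);cv2.imwrite("pics/s17.png",cv2.resize(c["img"][200:320,260:360],(500,600),interpolation=3))
E
```

```text
t 28.75 pos [ 0.6436 -0.204   0.1255] yang 26.16 z [ 0.0136  0.0172 -0.9998] q6 -0.93 F [ 0.6 -0.4  0.2] T [0.03 0.04 0.04] op 0.381
 level twist deg [-0.99  0.78  0.  ]
nut n 62 centre [ 0.6415 -0.2009] wing ang 148.8 ext (np.float64(-0.025), np.float64(0.035)) top z 0.0895
contour bbox (269, 264, 63, 51) meanz 0.0597 slope alongH x,y 0.1437 -0.0063 rect [0.0723 0.1553] ang 84.33
 corners in H: [[-0.0856, -0.0545], [0.0696, -0.0553], [0.07, 0.0171], [-0.0853, 0.0178]]  ext x -0.0856 0.0697
```

View pics/s17.png

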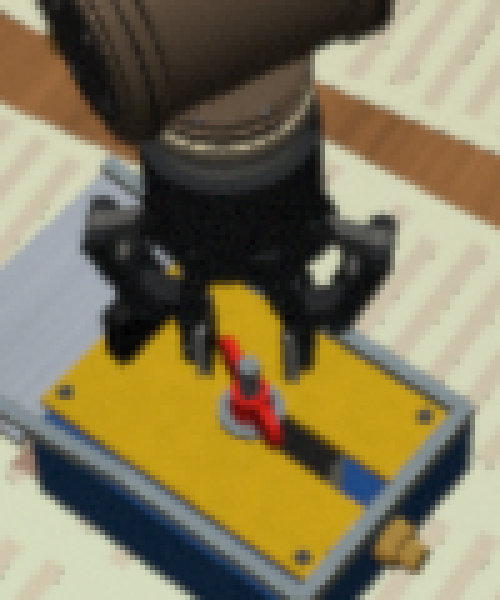

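Call:
move_arm(linear=[[-0.0015, 0.002, 0], [-0.002, 0.002, -0.004], [-0.001, 0.001, -0.01], [0, 0.0005, -0.012], [0, 0, -0.01], [0, 0, -0.005], [0, 0, 0], [0, 0, 0]], twist=[[-0.4, 0.3, 0], [-0.4, 0.3, 0], [-0.1, 0.1, 0], [0, 0, 0], [0, 0, 0], [0, 0, 0], [0, 0, 0], [0, 0, 0]])

```text
time: 29.47
eef_pos: [0.6377, -0.1971, 0.0788]
tcp_rot: [0.529, 0.848, -0.0, -0.001]
contact_force: [-0.7, 0.1, -0.2]
opening: 0.381
```

```bash
python3 - <<'E'
from h import *
s=st()
E
```

```text
t 29.47 pos [ 0.6377 -0.1971  0.0788] yang 26.09 z [-1.5e-03  5.0e-04 -1.0e+00] q6 -0.91 F [-0.7  0.1 -0.2] T [ 0.01  0.04 -0.02] op 0.381
 level twist deg [-0.03 -0.09 -0.  ]
```

Call:
move_arm(linear=[[0, 0, -0.001], [0, 0, -0.001], [0, 0, 0], [0, 0, 0], [0, 0, 0], [0, 0, 0], [0, 0, 0]], twist=[[0, 0, -4], [0, 0, -6], [0, 0, -6], [0, 0, -6], [0, 0, -6], [0, 0, -6], [0, 0, -6]])

```text
time: 30.05
eef_pos: [0.6372, -0.1971, 0.0756]
tcp_rot: [0.797, 0.604, 0.0, -0.002]
contact_force: [-1.2, -0.2, 0.3]
opening: 0.38
```

```bash
python3 - <<'E'
from h import *
s=st()
E
```

```text
t 30.05 pos [ 0.6372 -0.1971  0.0756] yang -15.73 z [-0.0025  0.0035 -1.    ] q6 -0.18 F [-1.2 -0.2  0.3] T [-0.09  0.08  0.1 ] op 0.380
 level twist deg [-0.2  -0.14 -0.  ]
```

Call:
move_arm(linear=[[0, 0, 0], [0, 0, 0], [0, 0, 0], [0, 0, 0]], twist=[[0, 0, -5], [0, 0, -5], [0, 0, -5], [0, 0, -5]])

```text
time: 30.38
eef_pos: [0.6364, -0.1974, 0.0756]
tcp_rot: [0.893, 0.449, -0.001, -0.003]
contact_force: [-0.2, -0.4, -0.4]
opening: 0.38
```

```bash
python3 - <<'E'
from h import *
s=st()
c=cam("scene");nut(c,(280,255,60,50))
E
```

```text
t 30.38 pos [ 0.6364 -0.1974  0.0756] yang -36.62 z [-0.004   0.0041 -1.    ] q6 0.18 F [-0.2 -0.4 -0.4] T [0.07 0.11 0.25] op 0.380
 level twist deg [-0.23 -0.23 -0.  ]
nut n 5 centre [ 0.6431 -0.2183] wing ang 140.3 ext (np.float64(-0.006), np.float64(0.005)) top z 0.1000
```

Call:
move_arm(linear=[[0.0005, 0, 0], [0.0003, 0, 0], [0, 0, 0]], twist=[[-0.1, -0.1, -5], [0, 0, -5], [0, 0, -5]])

```text
time: 30.68
eef_pos: [0.6357, -0.1975, 0.0755]
tcp_rot: [0.945, 0.327, -0.003, -0.003]
contact_force: [0.1, -0.4, -0.6]
opening: 0.377
```

```bash
python3 - <<'E'
from h import *
s=st()
c=cam("scene");coverpose(c=c);cv2.imwrite("pics/s18.png",cv2.resize(c["img"][200:320,260:360],(500,600),interpolation=3))
E
```

```text
t 30.68 pos [ 0.6357 -0.1975  0.0755] yang -51.78 z [-0.0065  0.0031 -1.    ] q6 0.45 F [ 0.1 -0.4 -0.6] T [0.03 0.06 0.38] op 0.377
 level twist deg [-0.18 -0.37 -0.  ]
contour bbox (269, 257, 63, 58) meanz 0.0598 slope alongH x,y 0.1437 -0.0163 rect [0.089  0.1554] ang 84.2
 corners in H: [[-0.0857, -0.0545], [0.0696, -0.0556], [0.0703, 0.0334], [-0.0851, 0.0345]]  ext x -0.0856 0.0699
```

View pics/s18.png

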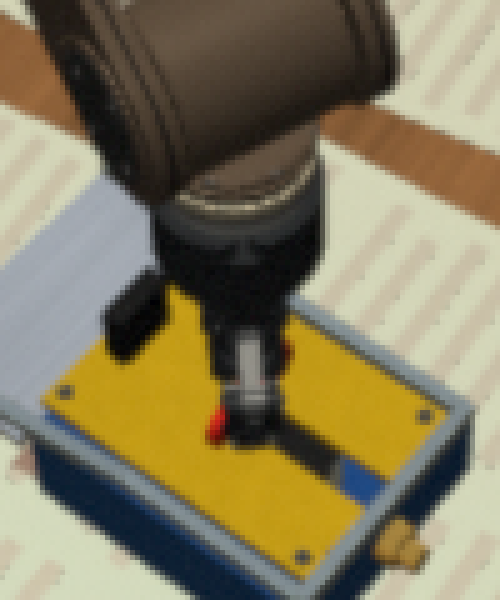

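Call:
move_arm(linear=[[0.0005, 0, 0], [0.0003, 0, 0], [0, 0, 0]], twist=[[0, -0.1, -5], [0, -0.1, -5], [0, 0, -5]])

```text
time: 30.98
eef_pos: [0.6351, -0.1974, 0.0755]
tcp_rot: [0.979, 0.203, -0.003, -0.003]
contact_force: [-0.2, 0.3, -0.5]
opening: 0.378
```

```bash
python3 - <<'E'
from h import *
s=st()
E
```

```text
t 30.98 pos [ 0.6351 -0.1974  0.0755] yang -66.61 z [-0.007   0.0042 -1.    ] q6 0.71 F [-0.2  0.3 -0.5] T [0.12 0.05 0.5 ] op 0.378
 level twist deg [-0.24 -0.4  -0.  ]
```

Call:
move_arm(linear=[[0, 0, 0], [0, 0, 0], [0, 0, 0.001], [0, 0, 0.004], [0, 0, 0.01], [0, 0, 0.014], [0, 0, 0.014], [0, 0, 0.01], [0, 0, 0.006], [0, 0, 0], [0, 0, 0]], twist=[[0, 0, 5], [0, 0, 6], [0, 0, 6], [0, 0, 6], [0, 0, 5], [0, 0, 3], [0, 0, 0], [0, 0, 0], [0, 0, 0], [0, 0, 0], [0, 0, 0]])

```text
time: 31.9
eef_pos: [0.6368, -0.1984, 0.1399]
tcp_rot: [0.879, 0.476, -0.001, -0.0]
contact_force: [0.4, 0.6, -0.6]
opening: 0.382
```

```bash
python3 - <<'E'
from h import *
s=st()
c=cam("scene");nut(c,(280,255,60,50));coverpose(c=c);cv2.imwrite("pics/s19.png",cv2.resize(c["img"][200:320,260:360],(500,600),interpolation=3))
E
```

```text
t 31.90 pos [ 0.6368 -0.1984  0.1399] yang -33.10 z [-2.6e-03 -9.0e-04 -1.0e+00] q6 0.13 F [ 0.4  0.6 -0.6] T [-0.02  0.04  0.04] op 0.382
 level twist deg [ 0.05 -0.15  0.  ]
nut n 66 centre [ 0.6369 -0.2003] wing ang 71.4 ext (np.float64(-0.026), np.float64(0.03)) top z 0.0893
contour bbox (269, 251, 63, 64) meanz 0.0597 slope alongH x,y 0.1401 0.0081 rect [0.1084 0.1554] ang 84.33
 corners in H: [[-0.0856, -0.0545], [0.0697, -0.0553], [0.0702, 0.0532], [-0.0851, 0.0539]]  ext x -0.0856 0.0698
```

View pics/s19.png

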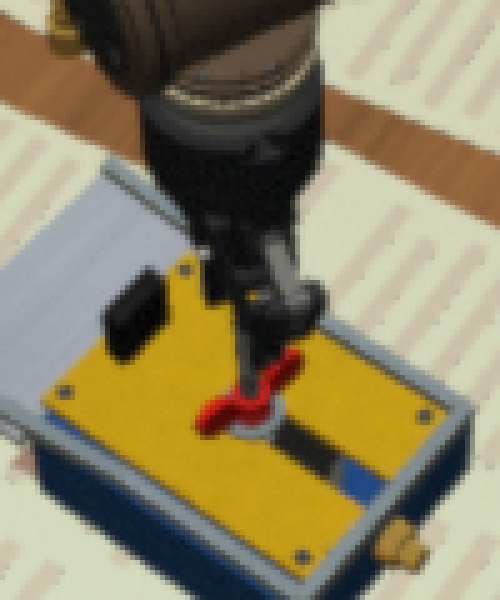

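```bash
python3 - <<'E'
from h import *
c=cam("scene");Q=cloud(c); hs=cv2.cvtColor(c["img"],cv2.COLOR_BGR2HSV)
r=np.linalg.norm(Q[...,:2]-np.array([.6375,-.197]),axis=-1)
k=(r<.018)&(hs[...,1]<70)&(Q[...,2]<.085)&(Q[...,2]>.05); print(np.sort(Q[k][:,2]).round(4)[::2])
hsr=((hs[...,0]<8)|(hs[...,0]>172))&(hs[...,1]>140)&(hs[...,2]>60)&(r<.036)&(r>.02); z=np.sort(Q[hsr][:,2]); print(len(z),z[::6].round(4))
y=(cv2.inRange(hs,(18,170,80),(32,255,255))>0)&(r<.06); print(np.median(Q[y][:,2]),y.sum())
E
```

```text
[0.0534 0.059  0.06   0.0607 0.0615 0.0621 0.0624 0.0626 0.0629 0.0633
 0.0636 0.0639 0.064  0.0641 0.0642 0.0644 0.0647 0.0654 0.0663 0.0684
 0.0835]
40 [0.0617 0.0778 0.0809 0.0843 0.0857 0.0882 0.1428]
0.05999363437363474 1219
```

The foot top reads about 64 mm against a cover top of 60 mm, so it is in contact. I'll re-engage once to check that the tightness held.

Call:
move_arm(linear=[[0.0005, 0.0005, -0.004], [0.0005, 0.0005, -0.01], [0, 0, -0.014], [0, 0, -0.014], [0, 0, -0.01], [0, 0, -0.005], [0, 0, 0], [0, 0, 0]], twist=[[0, 0, 0], [0, 0, 0], [0, 0, 0], [0, 0, 0], [0, 0, 0], [0, 0, 0], [0, 0, 0], [0, 0, 0]])

```text
time: 32.67
eef_pos: [0.6347, -0.196, 0.0696]
tcp_rot: [0.879, 0.476, -0.004, -0.004]
contact_force: [1.3, -1.1, 2.0]
opening: 0.38
```

```bash
python3 - <<'E'
from h import *
s=st()
E
```

```text
t 32.67 pos [ 0.6347 -0.196   0.0696] yang -33.12 z [-0.0107  0.0029 -0.9999] q6 0.13 F [ 1.3 -1.1  2. ] T [-0.13 -0.25  0.04] op 0.380
 level twist deg [-0.16 -0.61 -0.  ]
```

Call:
move_arm(linear=[[0.0005, 0, 0.003], [0.001, 0, 0.002], [0.0005, 0, 0], [0, 0, 0], [0, 0, 0], [0, 0, 0], [0, 0, 0]], twist=[[-0.1, -0.3, 0], [0, -0.2, -5], [0, 0, -5], [0, 0, -5], [0, 0, -5], [0, 0, -5], [0, 0, -5]])

```text
time: 33.25
eef_pos: [0.6363, -0.196, 0.0785]
tcp_rot: [0.975, 0.222, -0.001, -0.001]
contact_force: [-5.5, -0.3, 0.0]
opening: 0.379
```

```bash
python3 - <<'E'
from h import *
s=st()
E
```

```text
t 33.25 pos [ 0.6363 -0.196   0.0785] yang -64.40 z [-0.0027  0.0015 -1.    ] q6 0.67 F [-5.5 -0.3  0. ] T [-0.05  0.96  0.09] op 0.379
 level twist deg [-0.09 -0.15 -0.  ]
```

Call:
move_arm(linear=[[0, 0, 0], [0, 0, 0], [0, 0, 0]], twist=[[0, 0, -4], [0, 0, -4], [0, 0, -4]])

```text
time: 33.5
eef_pos: [0.6353, -0.1959, 0.0786]
tcp_rot: [0.993, 0.116, -0.002, -0.0]
contact_force: [1.0, -1.5, -4.2]
opening: 0.379
```

```bash
python3 - <<'E'
from h import *
s=st()
E
```

```text
t 33.50 pos [ 0.6353 -0.1959  0.0786] yang -76.64 z [-3.5e-03  3.0e-04 -1.0e+00] q6 0.89 F [ 1.  -1.5 -4.2] T [-0.07 -0.25  0.51] op 0.379
 level twist deg [-0.02 -0.2  -0.  ]
```

The torque went straight back to about 0.5 N·m, so the nut held tight. Backing off and lifting clear.

Call:
move_arm(linear=[[0, 0, 0], [0, 0, 0], [0, 0, 0.001], [0, 0, 0.004], [0, 0, 0.01], [0, 0, 0.014], [0, 0, 0.016], [-0.004, 0, 0.016], [-0.01, 0, 0.014], [-0.015, 0, 0.01], [-0.015, 0, 0.004], [-0.01, 0, 0], [0, 0, 0], [0, 0, 0], [0, 0, 0]], twist=[[0, 0, 5], [0, 0, 6], [0, 0, 6], [0, 0, 6], [0, 0, 5], [0, 0, 3], [0, 0, 0], [0, 0, 0], [0, 0, 0], [0, 0, 0], [0, 0, 0], [0, 0, 0], [0, 0, 0], [0, 0, 0], [0, 0, 0]])

```text
time: 34.75
eef_pos: [0.5805, -0.195, 0.1831]
tcp_rot: [0.921, 0.39, 0.002, 0.004]
contact_force: [0.9, 0.5, -0.3]
opening: 0.379
```

```bash
python3 - <<'E'
from h import *
s=st()
c=cam("scene");nut(c,(280,255,60,50));coverpose(c=c);cv2.imwrite("pics/s20.png",c["img"])
Q=cloud(c); hs=cv2.cvtColor(c["img"],cv2.COLOR_BGR2HSV); r=np.linalg.norm(Q[...,:2]-np.array([.6375,-.197]),axis=-1)
k=(r<.018)&(hs[...,1]<70)&(Q[...,2]<.068)&(Q[...,2]>.062); print(np.median(Q[k][:,2]),k.sum())
E
```

```text
t 34.75 pos [ 0.5805 -0.195   0.1831] yang -44.12 z [ 0.0064 -0.0051 -1.    ] q6 0.28 F [ 0.9  0.5 -0.3] T [ 0.06 -0.01  0.04] op 0.379
 level twist deg [0.29 0.37 0.  ]
nut n 89 centre [ 0.637  -0.1985] wing ang 62.4 ext (np.float64(-0.029), np.float64(0.029)) top z 0.0881
contour bbox (269, 251, 80, 64) meanz 0.0598 slope alongH x,y 0.1365 0.0336 rect [0.1105 0.1556] ang 84.62
 corners in H: [[-0.0856, -0.0547], [0.0699, -0.0547], [0.0699, 0.0558], [-0.0856, 0.0558]]  ext x -0.0856 0.0699
0.06454060458533252 30
```

View pics/s20.png

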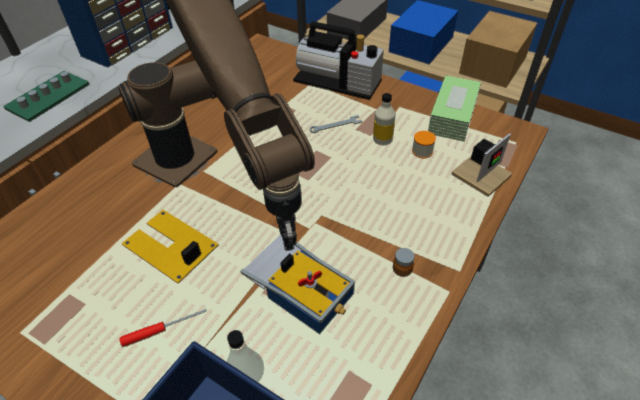

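```bash
python3 -c "
from plant import *
print(sign_off())"
```

```text
the job is handed in; nothing more can be done
None
```

The small yellow cover is home in the housing and the wing nut is snug on it. I handed the job in at about 35 s of the 59 s allowed, and it gave no verdict.

**Cover:** I gripped it by the handle, set it between the guides, slid it under the nut to the end stop and let go. On the first lowering its edge touched a wing, because I had come down too close to the nut. I lifted it, backed off and lowered it again further back.

**Nut:** I spun it down with the open fingers on either side of the wings, in three passes of about 1.4 turns in all. I then re-engaged it once and turned it about 9° further.

**Last checks:**
- **Cover position:** the rear edge sits 85.6 mm behind the stud axis (85 mm is ideal), with the sideways offset under 1 mm. The front edge is hidden by the end stop, so I checked "home" from the rear edge.
- **Cover flatness:** the top is 59.8 mm above the bench, where 60 is expected. The plane-fit slope was spoiled by edge pixels, so flatness rests on the seated height and the picture, and on even heights across the plate before the slide.
- **Nut:** its top is at 88.1 mm, which matches a foot resting on the cover. The foot's top face read 64.0 to 64.5 mm, where 64 is expected. The contact force can't be measured directly. The turning torque had risen to about 0.5 N·m and read about 0.5 again after re-engaging.
- **Bystanders and arm:** by eye in the last scene picture the other items stand where they were; I did not measure them. The gripper is clear of everything.

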